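# Load the relief plaques into the spring magazine and lock it

### The arm

A 6-joint arm with a two-finger parallel gripper is mounted at the origin on the work surface. World frame = base frame: x ahead of the robot, y to its left, z up, the work surface at z = 0. Lengths are in m, angles in rad, forces in N, time in s.
With the tool pointing down it reaches from about 0.375 to 0.9 m from the base axis. Payload 3.1 kg.
Tool frame: the origin (TCP) lies at the very end of the fingers, on their centre line; the grasp point (between the pads) lies 19 mm behind it; x points along the fingers, y is the direction in which the jaws open and shut, and the axes are right-handed (so a half turn about x gives the same grasp; the last joint's range is limited). The gripper opens to 85 mm and grips with 20 to 120 N. Pads are 22 mm wide; open, the fingers measure 114 mm over their backs; the gripper's body (76 mm by 85 mm) begins 54 mm behind the grasp point. The pads swing forward as they close: fully open they stand 13 mm farther back than shut.
Start: joints at [1.077, 0.527, 1.433, -0, 1.181, -0.178], TCP at [0.193, 0.594, 0.231] pointing down, gripper open.
Joint ranges: [-3.08, 3.08], [-0.75, 2.2], [0.22, 2.44], [-1.43, 4.57], [0, 2.65], [-2.85, 2.85]. Speed limits (rad/s): [2.79, 2.79, 3.14, 3.14, 3.14, 3.14].

### API

Orientations are given as a unit quaternion [x, y, z, w].
In Python, from station import sense, snapshot, camera_model, sign_off gives the robot as it stands.
- The arm moves only by the tool step_arm, never from a script. Its argument "increments" is one flat list of numbers, 5 for each row, row after row: the shift along the tool's x, y, z in units of 60 mm (1.0 is 60 mm), then the turn about the tool's x in units of 5 degrees (1.0 is 5 degrees), then the closure, from 0 (fully open) to 1 (shut). A call has exactly 5 rows; each row is the pose to reach, as a shift and turn from the pose measured when the call began, along the tool's axes at that moment; what a row does not reach only later rows make up. A row lasts 1/8 s, in which the tool goes at most 62.5 mm and 10.7 degrees, less where a joint would pass 70% of its speed; a pose out of reach is approached as far as the arm can. A call with a gripper value outside its range is refused whole. The fingers move at their own pace and stop on an object; "grip_force" is the grip in N (left out, the last holds). Time passes only in rows, so rows that repeat a pose let the fingers close, or fill a call up. It gives the time, the measured TCP pose, the force and the opening at its end, in the units of the state.
- sense(): the state, without advancing time (a new reading comes with each control period).
- snapshot(name): name is "side" or "top" or "wrist"; returns the picture (480x640x3 uint8, blue, green, red); there is no depth.
- camera_model(name): a dict with "vertical_fov" (degrees; the focal length in pixels is half the picture's height over the tangent of half this angle, whatever the lens; pixels are square), "cx", "cy" (the principal point, pixels), "R" (3x3) and "t" (3): a world point X has camera coordinates R X + t. Camera axes: x right, y down, z forward; pixel columns grow to the right and rows downward; lengths in m; the calibration is good to about 2 mm. A picture is of the moment at which its call begins: read the wrist's pose just before it. camera_model takes no time and is no camera call; for the wrist camera it gives the pose at the moment of the call.
- sign_off(): hands the job in, once; it reports no verdict.
The state is a dict: "t": time; "q": joint angles; "qd": joint speeds; "tau": joint torques, N m; "tcp_pos": TCP position; "tool_rot": TCP orientation; "force": force on the tool from outside, world axes, zero at the start; "ft_torque": the same for the moment, N m; "finger_gap": opening from 0.0 (shut) to 1.0 (fully open).
Only numpy, scipy, OpenCV 4.12 (cv2) and the standard library are available. Lean on these libraries where they do the work, as an engineer would, in place of code of your own. Each camera call takes 0.05 s, during which the arm holds its last target. There are 200 camera calls.

### The job

Load the priming machine's spring magazine: first slide the red transport lock fully open, then press every white relief plaque on the table, relief side up, down against the spring follower one after another until the orange catches snap over it. Last of all press the blue cover board in on top in the same way, then slide the lock fully shut over it; leave the jar of filler and the grey cup standing where they are.

Things in the scene. Friction and masses are not known exactly. Their poses are not given: they have to be found in the camera images.
- plaque1: Cast white polyurethane relief plaque, 110 (its x) x 62 (its y) x 16 (z) mm, about 55 g, raised rim and flat central boss both full height (the boss, 24 mm wide, is where to press); origin at the centre of the underside, z out of the relief face. Starts lying flat on the table, relief up; may be absent (None).
- plaque2: Cast white polyurethane relief plaque, 110 (its x) x 62 (its y) x 16 (z) mm, about 55 g, raised rim and flat central boss both full height (the boss, 24 mm wide, is where to press); origin at the centre of the underside, z out of the relief face. Starts lying flat on the table, relief up; may be absent (None).
- plaque3: Cast white polyurethane relief plaque, 110 (its x) x 62 (its y) x 16 (z) mm, about 55 g, raised rim and flat central boss both full height (the boss, 24 mm wide, is where to press); origin at the centre of the underside, z out of the relief face. Starts lying flat on the table, relief up; may be absent (None).
- plaque4: Cast white polyurethane relief plaque, 110 (its x) x 62 (its y) x 16 (z) mm, about 55 g, raised rim and flat central boss both full height (the boss, 24 mm wide, is where to press); origin at the centre of the underside, z out of the relief face. Starts lying flat on the table, relief up; may be absent (None).
- plaque5: Cast white polyurethane relief plaque, 110 (its x) x 62 (its y) x 16 (z) mm, about 55 g, raised rim and flat central boss both full height (the boss, 24 mm wide, is where to press); origin at the centre of the underside, z out of the relief face. Starts lying flat on the table, relief up; may be absent (None).
- cover: Blue painted cover board with a thin white stripe on top, same 110 (x) x 62 (y) x 16 (z) mm as a plaque, about 65 g; origin at the centre of the underside. Starts lying flat on the table.
- magazine: Upright stack magazine, fixed. Origin at table height under its mouth's centre, z up. Well 114 (x) x 66 (y) mm: a piece fits with 2 mm play, long side along x, either way round. End walls at x = +-57 mm; long sides open for |x| < 40 mm (finger room). Flared corner guides 178 mm high. Green housings: x = 62 to 180 mm, 147 high, 70 wide; and out to x = -86, 149 high.
- lip (a point): Centre of the well at the height of the catches' underside, 136 mm above the table; axes as the magazine. A piece laid in the mouth rests on the catch slopes, underside about 10 mm above this (top 26 mm above). Once pressed in and let go, its top face bears up against the catches, level with this point.
- catch (a point): One of two orange sprung catches, in the middle of both end walls, standing 6 mm into the well: sloped on top, flat below; this point is its tip's underside, at magazine x = +51 mm. A piece pressed down at its centre (8 to 20 N, spring included) parts them; with its top 4 to 8 mm below the lip they have snapped over it and hold it for good: it cannot be drawn out.
- follower (a joint): Black spring follower plate in the well: how far it is pressed down, m. 0 at the top (empty; upper face 1 mm under the lip), about 0.015 with one caught piece, 0.016 more for each further one, 0.112 at the bottom (room for six). Pushes up with 4 N at the top, 0.8 N more per 10 mm.
- lock (a joint): Red transport lock, m: 0 = fully shut, 0.080 = fully open at its end stop; grows along the magazine's +x. Friction 2 N, stays where left. Tongue 28 mm wide, underside 15 mm above the lip: passes over a caught piece, not over one standing proud. Shut, its tip lies at x = -20 mm, over the mouth; fully open it is 3 mm clear of the well.
- lock_grip (a point): Top centre of the lock's red grip: upright block 30 (along the magazine's x) x 20 (y) mm, 31 mm above the tongue, its top 188 mm above the table; moves with the lock, at magazine x = 85 mm when shut, 165 mm when fully open. Can be pinched from above or pushed on its ends.
- filler: Jar of filler, 84 mm wide, 85 mm tall, a bystander to be left standing; origin at the centre of its underside.
- mug: Grey plastic cup, 80 mm wide, 100 mm tall, a bystander to be left standing; origin at the centre of its underside.
- tape: Yellow roll of tape, 52 mm wide, 20 mm high, lying among the plaques; not part of the job, may be brushed aside. Origin at the centre of its underside.

How it is judged:
On the way, in this order (a step that is already met when the one before it is completed fails the run):
1. the lock is slid fully open (value of joint lock above 0.074 m), for 0.2 s.
2. every plaque is caught in the magazine, under the catches (z of each of plaque1, plaque2, plaque3, plaque4, plaque5 in the frame of lip below -0.0135 m and horizontal distance between each of plaque1, plaque2, plaque3, plaque4, plaque5 and lip below 0.008 m and angle between each of plaque1, plaque2, plaque3, plaque4, plaque5's own z axis and vertical below 0.1 rad), for 0.3 s.
3. the cover board is caught on top of the stack (z of cover in the frame of lip between -0.024 and -0.0135 m and horizontal distance between cover and lip below 0.008 m and angle between cover's own z axis and vertical below 0.1 rad), for 0.3 s.
At the end, for the whole second after the job is handed in: All plaques lie flat (0.1 rad), relief up, in the well (within 8 mm of its centre) below the cover; the cover is caught on top, its upper face from 8 mm below to 2.5 mm above the catches' underside; the lock is within 6 mm of fully shut; all at rest (all of step 3 and z of each of plaque1, plaque2, plaque3, plaque4, plaque5 in the frame of lip below -0.029 m and horizontal distance between each of plaque1, plaque2, plaque3, plaque4, plaque5 and lip below 0.008 m and angle between each of plaque1, plaque2, plaque3, plaque4, plaque5's own z axis and vertical below 0.1 rad and value of joint lock below 0.006 m and linear speed of cover below 0.02 m/s); the robot touches nothing.
It fails at once if the jar of filler or the grey cup is moved more than 4 cm or knocked over (distance of any of filler, mug from where it was at the start of the episode above 0.04 m or angle between any of filler, mug's own z axis and vertical above 0.5 rad).
Of plaque1, plaque2, plaque3, plaque4, plaque5 only 3 to 5 are there at a start; the rules pass over those that are not, and their reading is None.
At some moment in a run one of plaque1, plaque2, plaque3, plaque4, plaque5, cover may be knocked a few centimetres aside while the robot is not near it.
It also fails if it takes over 210 s, if anything falls off the work surface, if the arm or the gripper's body presses on something with over 40 N, if the wrist force passes 120 N, or if a joint passes its speed limit or range.

## Working session

There is one attempt and no reset: what is moved stays moved. The work goes in short steps, Python scripts to look and compute and a tool call to move; the robot and the scene stay as the last step left them, time stands still between calls to the robot, and variables do not carry over. Pictures are saved under pics/ and viewed, about 12 in all and at most 16, crops included, and the job is handed in when it is done.

Besides the shell and the picture viewer there is one more tool, called as name(argument=value, ...), one argument or row to a line, values as JSON. step_arm: Moves the arm, as the interface text tells. Its arguments: {"type":"object","properties":{"increments":{"type":"array","items":{"type":"number"}},"grip_force":{"type":"number"}},"required":["increments"]}

```bash
mkdir -p pics; ls; python3 - <<'E'
from station import *
import cv2,numpy as np
s=sense();print({k:np.round(v,3).tolist() for k,v in s.items()})
for n in("top","side"):
    m=camera_model(n);print(n,m)
    cv2.imwrite(f"pics/{n}0.png",snapshot(n))
E
```

```text
pics
{'t': 0.0, 'q': [1.078, 0.528, 1.434, 0.0, 1.181, -0.179], 'qd': [-0.001, 0.0, 0.001, -0.0, -0.001, 0.001], 'tau': [-0.001, -44.235, -17.802, -0.0, 0.008, 0.0], 'tcp_pos': [0.193, 0.594, 0.23], 'tool_rot': [0.11, 0.699, -0.112, 0.698], 'force': [-0.355, 1.036, 0.308], 'ft_torque': [-0.044, -0.012, 0.027], 'finger_gap': 1.003}
top {'vertical_fov': 45.4768689574211, 'cx': 321.44088573038607, 'cy': 238.99801273764498, 'R': array([[-6.70155775e-02, -9.97751609e-01,  7.98972745e-04],
       [-9.77765539e-01,  6.55136634e-02, -1.99204694e-01],
       [ 1.98704460e-01, -1.41310256e-02, -9.79957576e-01]]), 't': array([0.07880727, 0.60205962, 1.3185525 ])}
side {'vertical_fov': 42.85687870166477, 'cx': 321.59615046695325, 'cy': 241.77303752736998, 'R': array([[ 0.78727817, -0.61659435, -0.00211864],
       [-0.41649854, -0.52925251, -0.73920278],
       [ 0.45466697,  0.58284062, -0.67347959]]), 't': array([-0.43240099,  0.37862758,  1.36400141])}
```

View pics/top0.png

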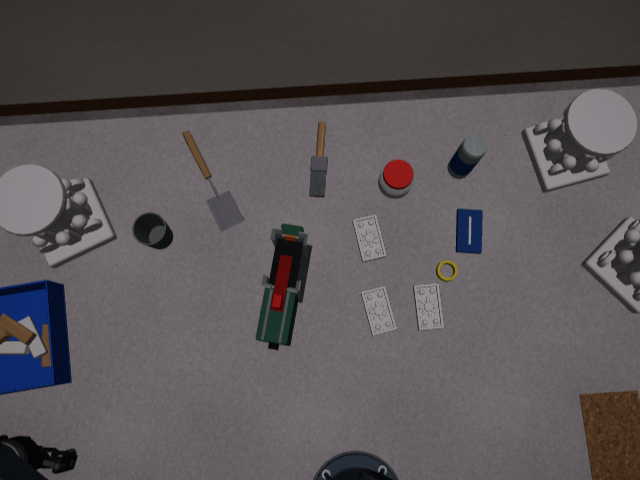

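View pics/side0.png

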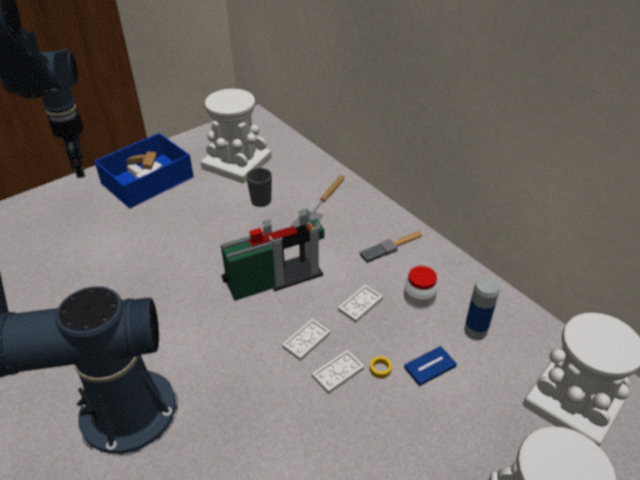

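Three plaques are visible, at top px (369,238), (379,310) and (428,307). The cover is at (469,231), the tape at (447,270), the jar at (397,177) and the cup at (152,231). The magazine is near (283,285) with its +x side pointing towards the robot. Next I triangulate from both views.

```bash
cat > h.py <<'E'
import numpy as np, cv2
from station import *
from scipy.spatial.transform import Rotation as Rn
def proj(m,X):
    c=np.atleast_2d(X)@np.array(m["R"]).T+m["t"]; f=240/np.tan(np.radians(m["vertical_fov"])/2)
    return f*c[:,:2]/c[:,2:]+[m["cx"],m["cy"]]
def ray(m,p):
    f=240/np.tan(np.radians(m["vertical_fov"])/2); R=np.array(m["R"])
    d=R.T@[(p[0]-m["cx"])/f,(p[1]-m["cy"])/f,1]; return -R.T@m["t"],d/np.linalg.norm(d)
def at_z(m,p,z):
    o,d=ray(m,p); return o+d*(z-o[2])/d[2]
def tri(*mp):  # least-squares crossing of rays; also residual (m)
    A=np.zeros((3,3));b=np.zeros(3);L=[]
    for m,p in mp:
        o,d=ray(m,p);P=np.eye(3)-np.outer(d,d);A+=P;b+=P@o;L.append((P,o))
    X=np.linalg.solve(A,b); return X,max(np.linalg.norm(P@(X-o)) for P,o in L)
def rects(img,kind,amin=100,amax=1e9):
    hsv=cv2.cvtColor(img,cv2.COLOR_BGR2HSV)
    lo,hi={"white":((0,0,150),(180,50,255)),"blue":((105,150,50),(125,255,255)),"red":((0,180,90),(8,255,255)),"orange":((8,170,100),(20,255,255))}[kind]
    k=cv2.inRange(hsv,lo,hi); k=cv2.morphologyEx(k,cv2.MORPH_CLOSE,np.ones((5,5)))
    c,_=cv2.findContours(k,cv2.RETR_EXTERNAL,cv2.CHAIN_APPROX_NONE)
    return [cv2.minAreaRect(x) for x in c if amin<cv2.contourArea(x)<amax],k
def pose():
    s=sense();R=Rn.from_quat(s["tool_rot"]).as_matrix();return s,R
def to(x,y,z,yaw=None,close=None):
    """increments (units) to the target; yaw = direction of jaw axis (mod pi)"""
    s,R=pose(); d=R.T@(np.array([x,y,z])-s["tcp_pos"])/0.06
    a=0
    if yaw is not None:
        cur=np.arctan2(R[1,1],R[0,1]); a=(yaw-cur+np.pi/2)%np.pi-np.pi/2
        a*=np.sign(R[2,0])  # tool x down -> turn about it is negative world yaw
    print("inc",np.round(d,3),"turn",round(np.degrees(a)/5,3),"| tcp",np.round(s["tcp_pos"],4),"F",np.round(s["force"],1),"gap",round(s["finger_gap"],3),"t",round(s["t"],2),"q6",round(s["q"][5],2))
E
python3 - <<'E'
from h import *
m={n:camera_model(n) for n in("top","side","wrist")}
im={n:cv2.imread(f"pics/{n}0.png") for n in("top","side")}
for n in im:
    for k in("white","blue","red","orange"):
        print(n,k,[(np.round(r[0],1).tolist(),np.round(r[1],0).tolist(),round(r[2])) for r in rects(im[n],k,15,4000)[0]])
s,R=pose();print(R.round(3));w=m["wrist"]
C=-np.array(w["R"]).T@w["t"];print("cam in tool",R.T@(C-s["tcp_pos"]),"R",(np.array(w["R"])@R).round(3),w["vertical_fov"])
E
```

```text
top white []
top blue [([12.5, 338.0], [11.0, 4.0], 0), ([23.4, 336.5], [110.0, 55.0], 86), ([469.0, 230.5], [43.0, 24.0], 90)]
top red [([276.7, 299.0], [9.0, 21.0], 9), ([398.0, 173.5], [27.0, 28.0], 90)]
top orange []
side white [([144.9, 169.3], [12.0, 31.0], 83), ([242.3, 155.5], [9.0, 3.0], 37), ([237.0, 141.5], [5.0, 8.0], 90)]
side blue [([430.3, 365.1], [24.0, 46.0], 63), ([478.9, 317.6], [21.0, 26.0], 16)]
side red [([422.0, 276.5], [19.0, 26.0], 90), ([271.0, 232.2], [14.0, 47.0], 73)]
side orange []
[[-0.001  0.31   0.951]
 [-0.002  0.951 -0.31 ]
 [-1.    -0.002 -0.   ]]
cam in tool [-0.14261855 -0.00062116 -0.0660633 ] R [[-0.     1.     0.   ]
 [-0.264 -0.     0.965]
 [ 0.965  0.     0.264]] 65.25151929242797
```

```bash
python3 - <<'E'
from h import *
m=camera_model("top")
for n,p,z in [("p1",(369,238),.016),("p2",(379,310),.016),("p3",(428,307),.016),("cov",(469,231),.016),("lockgrip",(276.7,299),.188),("magtip",(290,230),.149),("mag end",(272,343),.147),("jar",(397,177),.085),("cup",(152,231),.1)]:
    print(n,at_z(m,p,z).round(3))
to(.42,.0,.36,np.pi/2)
E
```

```text
p1 [ 0.61  -0.081  0.016]
p2 [ 0.43  -0.09   0.016]
p3 [ 0.43  -0.209  0.016]
cov [ 0.611 -0.331  0.016]
lockgrip [0.456 0.144 0.188]
magtip [0.613 0.109 0.149]
mag end [0.365 0.162 0.147]
jar [ 0.741 -0.154  0.085]
cup [0.644 0.434 0.1  ]
inc [-2.146 -8.243  6.658] turn -3.607 | tcp [0.1932 0.5937 0.2304] F [ 0.7 -0.7  0. ] gap 0.999 t 0.1 q6 -0.18
```

step_arm(
  increments=[-1.0, -1, 0.8, 0, 0, -2.1, -2, 1.6, -0.9, 0, -2.1, -3, 2.4, -1.8, 0, -2.1, -4, 3.2, -2.7, 0, -2.1, -4.1, 3.3, -3.6, 0],
)

```text
t: 0.72
tcp_pos: [0.2925, 0.3308, 0.3514]
tool_rot: [-0.002, 0.707, 0.0, 0.707]
force: [0.9, -0.5, 0.9]
finger_gap: 1.0
```

```bash
python3 -c "
from h import *
to(.42,.0,.36,np.pi/2)"
```

```text
inc [-0.135 -5.52   2.11 ] turn 0.033 | tcp [0.2925 0.3308 0.3514] F [ 0.9 -0.5  0.9] gap 1.0 t 0.72 q6 -0.98
```

step_arm(
  increments=[0, -1, 0.7, 0, 0, 0, -2, 1.4, 0, 0, 0, -3, 2.1, 0, 0, 0, -4, 2.1, 0, 0, 0, -4.7, 2.1, 0, 0],
)

```text
t: 1.35
tcp_pos: [0.4192, 0.0535, 0.3515]
tool_rot: [-0.002, 0.707, 0.0, 0.707]
force: [1.1, -0.7, 0.2]
finger_gap: 1.001
```

```bash
python3 -c "
from h import *
to(.42,.0,.36,np.pi/2)
import pickle
m=camera_model('wrist');i=snapshot('wrist');pickle.dump((m,i),open('w1.pkl','wb'));cv2.imwrite('pics/w1.png',i)"
```

```text
inc [-0.14  -0.892  0.01 ] turn 0.033 | tcp [0.4192 0.0535 0.3515] F [ 1.1 -0.7  0.2] gap 1.001 t 1.35 q6 -1.71
```

View pics/w1.png

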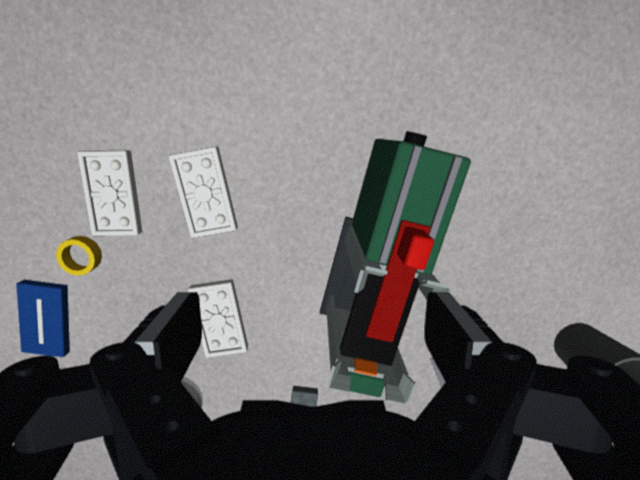

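The wrist view shows the three plaques at (108,192), (203,190) and (220,318), the cover at (43,318) and the tape at (78,256). The lock grip is at (417,245) and the catch orange at (367,367). I'll take two clearer views from farther out.

step_arm(
  increments=[-0.1, -0.2, 1, 0, 0, -0.1, -0.5, 2, 0, 0, -0.1, -0.8, 3, 0, 0, -0.1, -0.8, 3.4, 0, 0, -0.1, -0.8, 3.4, 0, 0],
)

```text
t: 2.02
tcp_pos: [0.6249, -0.003, 0.3562]
tool_rot: [-0.001, 0.708, -0.005, 0.706]
force: [-0.9, -0.3, -0.6]
finger_gap: 1.001
```

```bash
python3 -c "
from h import *
to(.62,.15,.36,np.pi/2)
import pickle
m=camera_model('wrist');i=snapshot('wrist');pickle.dump((m,i),open('w2.pkl','wb'));cv2.imwrite('pics/w2.png',i)"
```

```text
inc [-0.086  2.549 -0.095] turn -0.054 | tcp [ 0.6249 -0.003   0.3562] F [-0.9 -0.3 -0.6] gap 1.001 t 2.02 q6 -1.74
```

step_arm(
  increments=[0, 1, 0, 0, 0, 0, 2, 0, 0, 0, 0, 2.5, 0, 0, 0, 0, 2.5, 0, 0, 0, 0, 2.5, 0, 0, 0],
)

```text
t: 2.7
tcp_pos: [0.623, 0.1471, 0.3556]
tool_rot: [-0.002, 0.708, -0.005, 0.706]
force: [-0.1, 1.1, -0.5]
finger_gap: 1.003
```

```bash
python3 -c "
from h import *
to(.62,.15,.36,np.pi/2)
import pickle
m=camera_model('wrist');i=snapshot('wrist');pickle.dump((m,i),open('w3.pkl','wb'));cv2.imwrite('pics/w3.png',i)"
```

```text
inc [-0.074  0.047 -0.051] turn -0.045 | tcp [0.623  0.1471 0.3556] F [-0.1  1.1 -0.5] gap 1.003 t 2.7 q6 -1.5
```

View pics/w2.png

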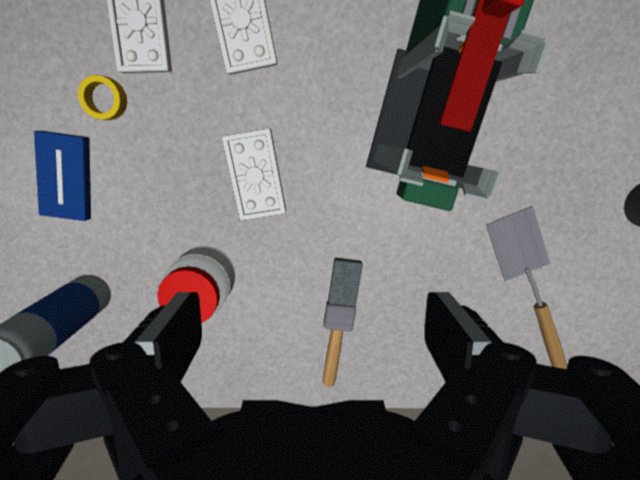

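View pics/w3.png

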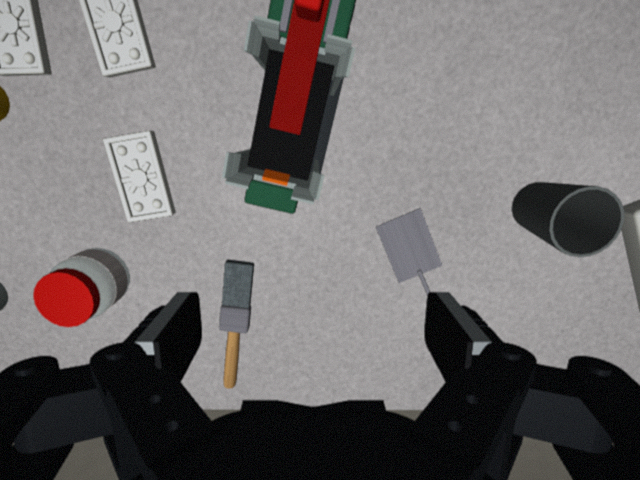

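The magazine mouth is fully visible in both views: orange catch near (435,174) and (276,178), tongue tip near (457,127) and (286,133). The nearest plaque is at (254,174) and (139,175). Next I measure these.

```bash
cat > meas.py <<'E'
from h import *
import pickle
W=[pickle.load(open(f"w{i}.pkl","rb")) for i in(1,2,3)]
def mask(i,lo,hi): return cv2.inRange(cv2.cvtColor(i,cv2.COLOR_BGR2HSV),lo,hi)
for n,(m,i) in enumerate(W,1):
    w=mask(i,(0,0,0),(180,60,255))&(cv2.cvtColor(i,cv2.COLOR_BGR2GRAY)>185).astype(np.uint8)*255
    w=cv2.morphologyEx(w,cv2.MORPH_CLOSE,np.ones((7,7))); w=cv2.morphologyEx(w,cv2.MORPH_OPEN,np.ones((5,5)))
    b=mask(i,(105,120,40),(130,255,255)); b=cv2.morphologyEx(b,cv2.MORPH_CLOSE,np.ones((9,9)))
    for nm,k in(("white",w),("blue",b)):
        for c in cv2.findContours(k,cv2.RETR_EXTERNAL,cv2.CHAIN_APPROX_NONE)[0]:
            if cv2.contourArea(c)<2000: continue
            P=np.array([at_z(m,p[0],.016)[:2] for p in c],np.float32); r=cv2.minAreaRect(P*1000)
            print(n,nm,"px",np.round(cv2.minAreaRect(c)[0],1),"world",np.round(r[0],1),np.round(r[1],1),round(r[2],1))
    o=mask(i,(5,150,90),(18,255,255)); 
    for c in cv2.findContours(o,cv2.RETR_EXTERNAL,cv2.CHAIN_APPROX_NONE)[0]:
        if cv2.contourArea(c)>60: print(n,"orange",cv2.minAreaRect(c),cv2.contourArea(c),cv2.boxPoints(cv2.minAreaRect(c)).round(1).tolist())
    r=mask(i,(0,170,100),(4,255,255))|mask(i,(176,170,100),(180,255,255))
    for c in cv2.findContours(r,cv2.RETR_EXTERNAL,cv2.CHAIN_APPROX_NONE)[0]:
        if cv2.contourArea(c)<1500: continue
        P=np.array([at_z(m,p[0],.157) for p in c])
        print(n,"red px",c[:,0].min(0),c[:,0].max(0),cv2.approxPolyDP(c,3,True)[:,0].tolist())
E
python3 meas.py
```

```text
1 white px [219.6 319.9] world [611.5 -81.7] [108.3  60.1] 8.8
1 white px [107. 193.] world [ 431.8 -211.3] [107.9  60.4] 0.7
1 white px [201.6 192.7] world [430.4 -89.6] [108.6  60.4] 10.5
1 blue px [ 42.5 318.5] world [ 610.6 -327.8] [ 67.7 115.7] 82.1
1 orange ((365.44879150390625, 366.739013671875), (23.257732391357422, 12.851119041442871), 12.094757080078125) 252.5 [[352.70001220703125, 370.6000061035156], [355.3999938964844, 358.0], [378.20001220703125, 362.8999938964844], [375.5, 375.5]]
1 red px [366 221] [433 341] [[405, 221], [366, 335], [389, 341], [417, 268], [424, 268], [433, 243], [431, 238], [414, 235], [403, 264], [396, 251], [404, 227], [427, 233], [429, 230]]
2 white px [253.  174.5] world [612.  -82.1] [108.4  60.2] 9.2
2 white px [243.  31.] world [445.2 -86.9] [77.6 59.6] 10.0
2 white px [136.9  34.4] world [ 448.  -211.3] [74.5 59.3] 0.7
2 blue px [ 62.9 309.2] world [ 803.6 -359.3] [ 68.8 107.7] 32.3
2 blue px [ 61.9 175.4] world [ 612.5 -328.8] [ 67.1 108.6] 82.1
2 orange ((435.3529968261719, 174.08824157714844), (27.406526565551758, 10.186494827270508), 14.03
[... 274 characters left out ...]
13]]
3 white px [137.  176.7] world [611.6 -81.9] [107.5  59.5] 9.1
3 white px [114.6  32.5] world [443.6 -86.9] [80.4 59.2] 9.8
3 white px [20.5 36. ] world [ 446.6 -206.5] [50.6 76.7] 89.7
3 orange ((275.408203125, 176.89016723632812), (25.48062515258789, 10.822108268737793), 13.240520477294922) 240.0 [[261.79998779296875, 179.1999969482422], [264.20001220703125, 168.6999969482422], [289.0, 174.5], [286.6000061035156, 185.10000610351562]]
3 red px [ 34 272] [ 93 326] [[44, 276], [35, 287], [34, 299], [46, 318], [69, 326], [89, 317], [92, 296], [83, 282], [62, 272]]
3 red px [270   0] [328 133] [[328, 0], [318, 22], [299, 18], [294, 5], [317, 10], [321, 0], [295, 0], [271, 127], [299, 133]]
```

```bash
python3 - <<'E'
from h import *
import pickle
W=[pickle.load(open(f"w{i}.pkl","rb")) for i in(1,2,3)]
M=[w[0] for w in W]
t=tri((M[0],(377.5,338)),(M[1],(454,125.5)),(M[2],(285,130)));print("tip",t)
o=tri((M[0],(365.4,366.7)),(M[1],(435.3,174.1)),(M[2],(275.4,176.9)));print("orange",o)
for n,k,P in(("L",0,[(405,221),(366,335)]),("L",1,[(476,9),(441,121)]),("R",1,[(508,16),(467,130)]),("L",2,[(295,0),(271,127)]),("R",2,[(328,0),(299,133)])):
    a,b=[at_z(M[k],p,.157)[:2] for p in P];d=a-b;print(n,k+1,a.round(4),b.round(4),np.degrees(np.arctan2(d[1],d[0])))
c=[at_z(M[1],p,.016) for p in((36,131),(87,135),(89,219),(39,217))];print(np.round(c,3),np.mean(c,0))
# zoomed crop, both views
a=cv2.resize(W[1][1][0:230,360:560],None,fx=2,fy=2,interpolation=cv2.INTER_CUBIC);b=cv2.resize(W[2][1][0:230,190:390],None,fx=2,fy=2,interpolation=cv2.INTER_CUBIC)
cv2.imwrite("pics/zoom.png",np.hstack([a,b]))
E
```

```text
tip (array([0.55425819, 0.11929885, 0.15474772]), np.float64(0.0009897046617358693))
orange (array([0.59702103, 0.10956386, 0.1426423 ]), np.float64(0.00040733645069119915))
L 1 [0.4323 0.1376] [0.5501 0.1064] 165.14082650737294
L 2 [0.463  0.1276] [0.5498 0.1067] 166.4283786996906
R 2 [0.4682 0.1541] [0.5574 0.13  ] 164.88563025739705
L 3 [0.4533 0.1309] [0.5519 0.1082] 167.05103262245
R 3 [0.4535 0.1575] [0.5571 0.1327] 166.52006411259828
[[ 0.555 -0.352  0.016]
 [ 0.561 -0.289  0.016]
 [ 0.668 -0.304  0.016]
 [ 0.665 -0.37   0.016]] [ 0.61234783 -0.32861132  0.016     ]
```

View pics/zoom.png

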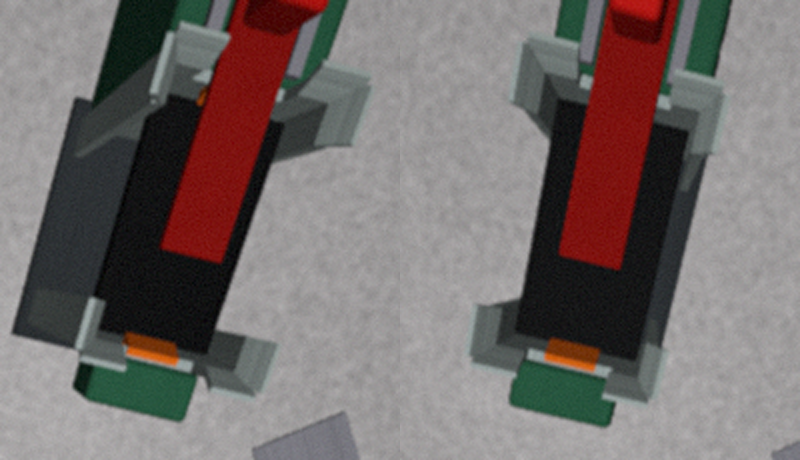

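```bash
python3 - <<'E'
from h import *
import pickle
M=[pickle.load(open(f"w{i}.pkl","rb"))[0] for i in(1,2,3)]
t=tri((M[1],(456,127.8)),(M[2],(285,131.7)));print("tip",t)
Z2=lambda x,y:(360+x/2,y/2); Z3=lambda x,y:(190+(x-400)/2,y/2)
F3=[at_z(M[2],Z3(*p),.135)[:2] for p in((555,98),(690,130),(637,360),(515,330))]
print("follower3",np.round(F3,4),np.mean(F3,0),[np.linalg.norm(F3[i]-F3[i-1]).round(4) for i in range(4)])
F2=[at_z(M[1],Z2(*p),.135)[:2] for p in((212,352),(98,328))];print("foll -x edge 2",np.round(F2,4))
for a,b,n in(((127,334),(528,340),"orange topleft"),((177,363),(597,370),"orange botright"),((75,100),(0,0),0)):
    if n: print(n,tri((M[1],Z2(*a)),(M[2],Z3(*b))))
g=[(m,p) for m,p in((M[0],(417,236)),)]
print("grip face w1 at .188",[at_z(M[0],p,.188).round(4) for p in((403,232),(431,238),(426,262),(403,260))])
# base plate corners z~0?, green housing front corners at .149
print("green -x corners",[at_z(M[2],Z3(*p),.149).round(4) for p in((510,403),(608,425))],[at_z(M[1],Z2(*p),.149).round(4) for p in((83,398),(183,420))])
E
```

```text
tip (array([0.55573552, 0.12037871, 0.15658302]), np.float64(0.0001939882762697179))
follower3 [[0.485  0.1048]
 [0.4985 0.1648]
 [0.601  0.1403]
 [0.5865 0.082 ]] [0.54272951 0.12296245] [np.float64(0.104), np.float64(0.0615), np.float64(0.1054), np.float64(0.0601)]
foll -x edge 2 [[0.6    0.1419]
 [0.5884 0.0865]]
orange topleft (array([0.58870949, 0.09261031, 0.16296634]), np.float64(9.293742594538874e-05))
orange botright (array([0.60403851, 0.1217117 , 0.1461452 ]), np.float64(0.0002200059051468425))
grip face w1 at .188 [array([0.4345, 0.1288, 0.188 ]), array([0.4397, 0.1529, 0.188 ]), array([0.4613, 0.1504, 0.188 ]), array([0.4595, 0.1304, 0.188 ])]
green -x corners [array([0.6194, 0.0805, 0.149 ]), array([0.6301, 0.1266, 0.149 ])] [array([0.6197, 0.078 , 0.149 ]), array([0.6304, 0.1259, 0.149 ])]
```

Tip height came out at 0.157 as expected, and the follower is about 105 x 61 mm, centred near (0.542,0.123). The green end edge agrees to within about 1 mm, with the magazine +x at ≈166.7°. Now I open the lock.

```bash
python3 -c "
from h import *
to(.4533,.1440,.23,np.radians(76.7))"
```

```text
inc [ 2.103 -0.037 -2.826] turn 2.603 | tcp [0.6234 0.1466 0.3555] F [-0.4  0.  -0.9] gap 0.998 t 2.75 q6 -1.5
```

step_arm(
  increments=[0, 0, -1, 0.9, 0.3, 0.5, 0, -2, 1.8, 0.3, 1.2, 0, -2.83, 2.6, 0.3, 2.1, -0.04, -2.83, 2.6, 0.3, 2.1, -0.04, -2.83, 2.6, 0.3],
  grip_force=40,
)

```text
t: 3.38
tcp_pos: [0.4493, 0.1425, 0.2277]
tool_rot: [0.078, 0.707, -0.087, 0.698]
force: [0.1, -0.6, 0.4]
finger_gap: 0.697
```

```bash
python3 -c "
from h import *
import pickle
to(.4533,.1440,.167,np.radians(76.7))
m=camera_model('wrist');i=snapshot('wrist');pickle.dump((m,i),open('w4.pkl','wb'))
print(proj(m,[.4533,.144,.188]))
cv2.imwrite('pics/w4.png',i)"
```

```text
inc [1.01  0.053 0.07 ] turn -0.017 | tcp [0.4493 0.1425 0.2277] F [ 0.1 -0.6  0.4] gap 0.697 t 3.38 q6 -1.26
[[319.68538312 271.85384791]]
```

View pics/w4.png

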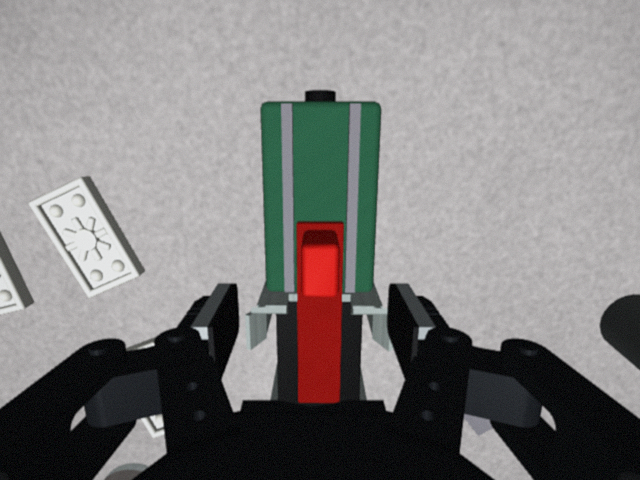

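The grip's top centre is at (320,270), exactly where predicted, so I go down, pinch it and slide.

step_arm(
  increments=[0.5, 0.05, 0.07, 0, 0.3, 1.0, 0.05, 0.07, 0, 0.3, 1.0, 0.05, 0.07, 0, 1, 1.0, 0.05, 0.07, 0, 1, 1.0, 0.05, 0.07, 0, 1],
  grip_force=25,
)

```text
t: 4.05
tcp_pos: [0.4592, 0.1434, 0.1721]
tool_rot: [0.078, 0.702, -0.086, 0.702]
force: [0.1, -5.7, 5.4]
finger_gap: 0.226
```

step_arm(
  increments=[0, 0, 0, 0, 1, 0, 0, -0.3, 0, 1, 0, 0, -0.6, 0, 1, 0, 0, -0.9, 0, 1, 0, 0, -1.15, 0, 1],
)

```text
t: 4.68
tcp_pos: [0.3907, 0.1598, 0.1722]
tool_rot: [0.078, 0.702, -0.086, 0.702]
force: [1.8, -2.3, -4.8]
finger_gap: 0.227
```

```bash
python3 -c "
from h import *
to(.5418-.165*.9732,.1231+.165*.23,.167,np.radians(76.7))"
```

```text
inc [ 0.087 -0.015 -0.159] turn -0.005 | tcp [0.3907 0.1598 0.1722] F [ 1.8 -2.3 -4.8] gap 0.227 t 4.67 q6 -1.2
```

step_arm(
  increments=[0, 0, -0.06, 0, 1, 0, 0, -0.12, 0, 1, 0, 0, -0.18, 0, 1, 0, 0, -0.24, 0, 1, 0, 0, -0.24, 0, 1],
)

```text
t: 5.3
tcp_pos: [0.3863, 0.1611, 0.1733]
tool_rot: [0.076, 0.695, -0.085, 0.71]
force: [17.5, -16.9, -15.6]
finger_gap: 0.224
```

step_arm(
  increments=[0, 0, 0, 0, 1, 0, 0, -0.1, 0, 1, 0, 0, -0.15, 0, 1, 0, 0, -0.15, 0, 1, 0, 0, -0.15, 0, 1],
)

```text
t: 5.92
tcp_pos: [0.3851, 0.1614, 0.174]
tool_rot: [0.075, 0.689, -0.085, 0.716]
force: [15.6, -15.2, -16.1]
finger_gap: 0.224
```

step_arm(
  increments=[0, 0, 0.1, 0, 0.3, 0, 0, 0.1, 0, 0.3, 0, 0, 0.1, 0, 0.3, 0, 0, 0.1, 0, 0.3, 0, 0, 0.1, 0, 0.3],
)

```text
t: 6.55
tcp_pos: [0.3905, 0.1602, 0.1742]
tool_rot: [0.075, 0.69, -0.085, 0.715]
force: [0.6, -0.4, 0.6]
finger_gap: 0.696
```

step_arm(
  increments=[-0.9, 0, 0, 0, 0.3, -1.8, 0, 0, 0, 0.3, -2.3, 0, 1, 0, 0.3, -2.3, 0, 2, 0, 0.3, -2.3, 0, 3, 0, 0],
)

```text
t: 7.18
tcp_pos: [0.5626, 0.1224, 0.3201]
tool_rot: [0.075, 0.689, -0.084, 0.716]
force: [0.3, 0.9, 0.3]
finger_gap: 0.891
```

```bash
python3 -c "
from h import *
s,R=pose();print(R.round(3))
to(.65,.1,.33,np.radians(76.7))"
```

```text
[[ 0.037  0.224  0.974]
 [-0.018  0.975 -0.223]
 [-0.999 -0.009  0.04 ]]
inc [-0.105 -0.039  1.508] turn 0.074 | tcp [0.5626 0.1224 0.3201] F [0.3 0.9 0.3] gap 0.891 t 7.17 q6 -1.31
```

The lock is at its end stop (17 N reaction, about 76 mm of travel). Now a clear look at the well.

step_arm(
  increments=[0, -0.5, 0.8, 0, 0, 0, -0.7, 1.5, 0, 0, 0, -0.7, 1.5, 0, 0, 0, -0.7, 1.5, 0, 0, 0, -0.7, 1.5, 0, 0],
)

```text
t: 7.8
tcp_pos: [0.6396, 0.0623, 0.324]
tool_rot: [0.074, 0.689, -0.084, 0.716]
force: [-0.1, 0.3, 0.4]
finger_gap: 1.003
```

```bash
python3 -c "
from h import *
import pickle
m=camera_model('wrist');i=snapshot('wrist');pickle.dump((m,i),open('w5.pkl','wb'))"
```

step_arm(
  increments=[0, 0.7, 0, 0, 0, 0, 1.4, 0, 0, 0, 0, 1.4, 0, 0, 0, 0, 1.4, 0, 0, 0, 0, 1.4, 0, 0, 0],
)

```text
t: 8.48
tcp_pos: [0.6581, 0.1434, 0.3236]
tool_rot: [0.074, 0.689, -0.084, 0.716]
force: [-0.5, -0.5, 0.4]
finger_gap: 1.003
```

```bash
python3 -c "
from h import *
import pickle
m=camera_model('wrist');i=snapshot('wrist');pickle.dump((m,i),open('w6.pkl','wb'))
a=pickle.load(open('w5.pkl','rb'))
R=np.array([[-.9732,.23,0],[-.23,-.9732,0],[0,0,1]]);c=np.array([.5418,.1231,0])
def crop(m,i):
    p=proj(m,[.5418,.1231,.14])[0].astype(int);x=max(p[0]-100,0);y=max(p[1]-135,0)
    print(x,y);return cv2.resize(i[y:y+270,x:x+200],None,fx=2,fy=2,interpolation=cv2.INTER_CUBIC)
cv2.imwrite('pics/z2.png',np.hstack([crop(*a),crop(m,i)]))"
```

```text
262 0
158 0
```

View pics/z2.png

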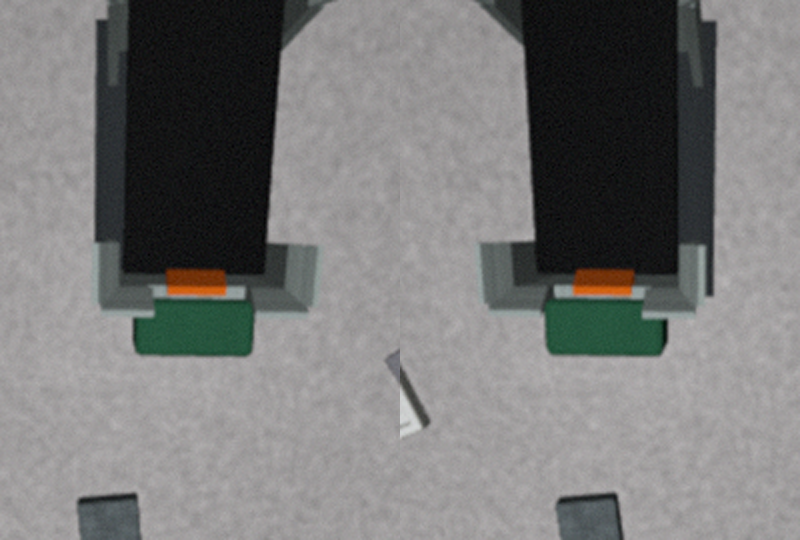

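```bash
python3 - <<'E'
from h import *
import pickle
A=pickle.load(open('w5.pkl','rb'))[0];B=pickle.load(open('w6.pkl','rb'))[0]
ax=np.radians(166.8);ex=np.array([np.cos(ax),np.sin(ax)]);ey=np.array([-ex[1],ex[0]]);c=np.array([.5418,.1231])
for n,a,b in(("greenL",(137,353),(547,352)),("greenR",(252,355),(662,355)),("orTipL",(166,268),(576,268)),("orTipR",(226,270),(635,270)),("orBackL",(166,292),(574,293)),("orBackR",(226,296),(634,296)),("folL",(123,272),(538,272)),("folR",(265,273),(677,274)),("wallL",(155,297),(554,297)),("wallR",(245,297),(643,297)),("guideL",(98,243),(480,243)),("guideR",(318,245),(706,245))):
    X,e=tri((A,(262+a[0]/2,a[1]/2)),(B,(158+(b[0]-400)/2,b[1]/2)))
    d=X[:2]-c;print(n,X.round(4),"res",round(e*1000,2),"mag x,y mm",(1e3*d@ex).round(1),(1e3*d@ey).round(1))
E
```

```text
greenL [0.6197 0.0798 0.1494] res 0.18 mag x,y mm -85.7 24.4
greenR [0.6315 0.1266 0.1491] res 0.05 mag x,y mm -86.5 -23.9
orTipL [0.5894 0.0991 0.1385] res 0.01 mag x,y mm -51.9 12.5
orTipR [0.5957 0.1233 0.14  ] res 0.02 mag x,y mm -52.4 -12.5
orBackL [0.5987 0.0968 0.1449] res 0.22 mag x,y mm -61.4 12.6
orBackR [0.6056 0.1208 0.1449] res 0.03 mag x,y mm -62.7 -12.3
folL [0.5874 0.0812 0.1309] res 0.01 mag x,y mm -54.0 30.3
folR [0.6012 0.1397 0.1353] res 0.24 mag x,y mm -54.0 -29.8
wallL [0.5982 0.0914 0.1592] res 0.01 mag x,y mm -62.1 18.0
wallR [0.606  0.126  0.1601] res 0.03 mag x,y mm -61.8 -17.5
guideL [0.5729 0.0742 0.1764] res 0.01 mag x,y mm -41.4 40.5
guideR [0.5922 0.1549 0.1676] res 0.02 mag x,y mm -41.8 -42.5
```

Heights and mouth dimensions agree with the text to about 1 mm, so the magazine centre is (0.542,0.123) with its x axis at 167.2°. Now plaque 1.

```bash
python3 -c "
from h import *
to(.612,-.082,.25,np.radians(99))"
```

```text
inc [ 1.267 -3.82   0.04 ] turn -4.384 | tcp [0.6582 0.1433 0.3236] F [ 0.1  0.4 -0.1] gap 1.001 t 8.53 q6 -1.28
```

step_arm(
  increments=[0, -1, 0, -0.9, 0, 0, -2, 0, -1.8, 0, 0.2, -3, 0, -2.7, 0, 0.8, -3.82, 0.04, -3.6, 0, 1.27, -3.82, 0.04, -4.4, 0],
)

```text
t: 9.15
tcp_pos: [0.611, -0.087, 0.2493]
tool_rot: [-0.062, 0.693, 0.047, 0.717]
force: [0.2, 1.4, -1.0]
finger_gap: 0.994
```

```bash
python3 -c "
from h import *
to(.612,-.082,-.002,np.radians(99))"
```

```text
inc [ 4.183  0.184 -0.108] turn -0.036 | tcp [ 0.611  -0.087   0.2493] F [ 0.2  1.4 -1. ] gap 0.994 t 9.15 q6 -2.04
```

step_arm(
  increments=[0.9, 0.1, -0.1, 0, 0, 1.8, 0.18, -0.1, 0, 0, 2.7, 0.18, -0.1, 0, 0, 3.4, 0.18, -0.1, 0, 0, 3.9, 0.18, -0.1, 0, 0],
)

```text
t: 9.78
tcp_pos: [0.611, -0.0826, 0.013]
tool_rot: [-0.062, 0.693, 0.046, 0.716]
force: [-0.3, -0.2, 0.5]
finger_gap: 1.002
```

```bash
python3 -c "
from h import *
to(.612,-.082,-.002,np.radians(99))"
```

```text
inc [0.251 0.014 0.01 ] turn -0.053 | tcp [ 0.611  -0.0826  0.013 ] F [-0.3 -0.2  0.5] gap 1.002 t 9.78 q6 -2.03
```

step_arm(
  increments=[0.12, 0, 0, 0, 0, 0.23, 0, 0, 0, 0, 0.23, 0, 0, 0, 0.5, 0.23, 0, 0, 0, 0.5, 0.23, 0, 0, 0, 0.5],
  grip_force=40,
)

```text
t: 10.4
tcp_pos: [0.6125, -0.0832, 0.0008]
tool_rot: [-0.062, 0.692, 0.046, 0.717]
force: [0.2, -0.1, 4.1]
finger_gap: 0.71
```

```bash
python3 -c "
from h import *
to(.612,-.082,-.002,np.radians(99))"
```

```text
inc [ 0.046  0.022 -0.006] turn -0.053 | tcp [ 0.6125 -0.0832  0.0008] F [ 0.2 -0.1  4.1] gap 0.71 t 10.4 q6 -2.03
```

Gripped (gap 0.71 ≈ 60 mm). I lift it and carry it over the mouth.

step_arm(
  increments=[-0.8, 0, 0, 0, 0.5, -1.8, 0, 0, 0, 0.5, -2.8, 0, 0, 0, 0.5, -3.8, 0, 0, 0, 0.5, -4.1, 0.5, 0, 0.9, 0.5],
)

```text
t: 11.02
tcp_pos: [0.6015, -0.0503, 0.2513]
tool_rot: [-0.033, 0.69, 0.016, 0.723]
force: [0.4, 0.5, -0.7]
finger_gap: 0.712
```

```bash
python3 -c "
from h import *
to(.5422,.1230,.21,np.radians(77.2))"
```

```text
inc [ 0.573  2.968 -0.814] turn 3.352 | tcp [ 0.6015 -0.0503  0.2513] F [ 0.4  0.5 -0.7] gap 0.712 t 11.03 q6 -1.9
```

step_arm(
  increments=[0, 1, -0.3, 0.9, 0.5, 0, 2, -0.6, 1.8, 0.5, 0, 2.97, -0.81, 2.7, 0.5, 0.2, 2.97, -0.81, 3.35, 0.5, 0.4, 2.97, -0.81, 3.35, 0.5],
)

```text
t: 11.65
tcp_pos: [0.5415, 0.1243, 0.2204]
tool_rot: [0.071, 0.685, -0.084, 0.72]
force: [0.1, 0.2, -0.6]
finger_gap: 0.712
```

```bash
python3 -c "
from h import *
s,R=pose();print(R[:,0].round(3))
to(.5422,.1230,.150,np.radians(77.2))
import pickle
m=camera_model('wrist');i=snapshot('wrist');pickle.dump((m,i),open('w7.pkl','wb'));cv2.imwrite('pics/w7.png',i)"
```

```text
[ 0.048 -0.023 -0.999]
inc [ 1.173 -0.005 -0.045] turn 0.035 | tcp [0.5415 0.1243 0.2204] F [ 0.1  0.2 -0.6] gap 0.712 t 11.65 q6 -1.3
```

View pics/w7.png

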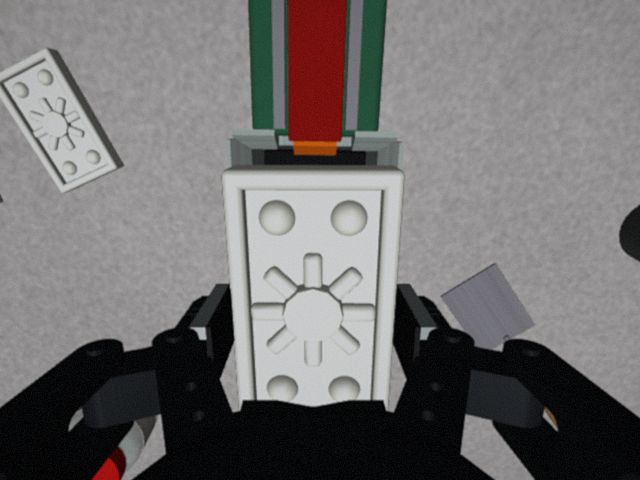

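```bash
python3 - <<'E'
from h import *
import pickle
m=pickle.load(open('w7.pkl','rb'))[0]
f=lambda p:at_z(m,p,.2355)[:2]
print("boss",f((313,312)).round(4))
for a,b in(((225,172),(241,400)),((403,172),(387,400)),((225,170),(403,168))):
    A,B=f(a),f(b);d=A-B;print(A.round(4),B.round(4),np.degrees(np.arctan2(d[1],d[0])).round(2),np.linalg.norm(d).round(4))
E
```

```text
boss [0.5396 0.1243]
[0.4823 0.1073] [0.573  0.0867] 167.19 0.093
[0.4951 0.1646] [0.5854 0.1449] 167.66 0.0924
[0.4817 0.1075] [0.4938 0.1648] -101.89 0.0586
```

The plaque is held straight and the far catch shows beyond it. Its centre is within about 1.5 mm of the TCP. I lower it.

step_arm(
  increments=[0.3, 0, 0, 0, 0.5, 0.6, 0, -0.01, 0, 0.5, 0.8, 0, -0.02, 0, 0.5, 1.0, 0, -0.03, 0, 0.5, 1.1, 0, -0.03, 0, 0.5],
)

```text
t: 12.32
tcp_pos: [0.5423, 0.1223, 0.1521]
tool_rot: [0.072, 0.686, -0.085, 0.719]
force: [0.1, 1.8, 0.4]
finger_gap: 0.714
```

```bash
python3 -c "
from h import *
to(.5428,.1230,.147,np.radians(77.2))"
```

```text
inc [0.085 0.014 0.002] turn 0.012 | tcp [0.5423 0.1223 0.1521] F [0.1 1.8 0.4] gap 0.714 t 12.32 q6 -1.29
```

step_arm(
  increments=[0.04, 0, 0, 0, 0.5, 0.08, 0, 0, 0, 0.5, 0.08, 0, 0, 0, 0, 0.08, 0, 0, 0, 0, 0.08, 0, 0, 0, 0],
)

```text
t: 12.95
tcp_pos: [0.5426, 0.1222, 0.1475]
tool_rot: [0.072, 0.686, -0.085, 0.719]
force: [-0.3, 0.5, 0.1]
finger_gap: 0.997
```

step_arm(
  increments=[-0.5, 0, 0, 0, 0, -0.95, 0, 0, 0, 0, -0.95, 0, 0, 0, 1, -0.95, 0, 0, 0, 1, -0.95, 0, 0, 0, 1],
)

```text
t: 13.58
tcp_pos: [0.5392, 0.1234, 0.2033]
tool_rot: [0.072, 0.687, -0.085, 0.718]
force: [-0.2, 0.4, 0.1]
finger_gap: 0.377
```

```bash
python3 -c "
from h import *
to(.5420,.1230,.13,np.radians(77.2))
m=camera_model('wrist');i=snapshot('wrist');cv2.imwrite('pics/w8.png',i[::1])"
```

```text
inc [ 1.222  0.02  -0.01 ] turn 0.013 | tcp [0.5392 0.1234 0.2033] F [-0.2  0.4  0.1] gap 0.377 t 13.57 q6 -1.3
```

View pics/w8.png

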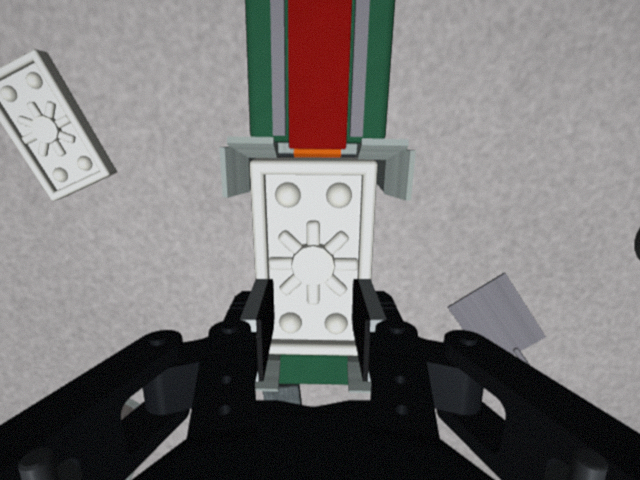

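The plaque lies square in the mouth with its boss at (313,267). I press it.

step_arm(
  increments=[0, 0.02, -0.01, 0, 1, 0, 0.02, -0.01, 0, 1, 0.3, 0.02, -0.01, 0, 1, 0.6, 0.02, -0.01, 0, 1, 0.8, 0.02, -0.01, 0, 1],
)

```text
t: 14.25
tcp_pos: [0.5411, 0.1236, 0.1547]
tool_rot: [0.072, 0.687, -0.085, 0.718]
force: [-0.4, -0.6, 1.2]
finger_gap: -0.0
```

step_arm(
  increments=[0.05, 0, 0, 0, 1, 0.15, 0, 0, 0, 1, 0.25, 0, 0, 0, 1, 0.35, 0, 0, 0, 1, 0.4, 0, 0, 0, 1],
)

```text
t: 14.88
tcp_pos: [0.5416, 0.1234, 0.1306]
tool_rot: [0.072, 0.687, -0.085, 0.718]
force: [-2.5, 1.2, 4.1]
finger_gap: -0.005
```

```bash
python3 -c "
from h import *
to(.5420,.1230,.13,np.radians(77.2))"
```

```text
inc [ 0.01  -0.005  0.008] turn 0.011 | tcp [0.5416 0.1234 0.1306] F [-2.5  1.2  4.1] gap -0.005 t 14.88 q6 -1.29
```

It's at 5.4 mm below the lip with only the spring's force left, so it has snapped. A touch deeper, then on to plaque 2.

step_arm(
  increments=[0.03, 0, 0, 0, 1, -0.8, 0, 0, 0, 1, -1.8, 0, 0, 0, 0.3, -2.4, -0.6, 0, 0, 0, -2.4, -1.4, 0, -0.9, 0],
)

```text
t: 15.5
tcp_pos: [0.5198, 0.044, 0.279]
tool_rot: [0.042, 0.686, -0.056, 0.724]
force: [0.5, -0.9, -0.3]
finger_gap: 0.637
```

```bash
python3 -c "
from h import *
import pickle
m=camera_model('wrist');i=snapshot('wrist');pickle.dump((m,i),open('w9.pkl','wb'))
for c,a in zip(*[iter([])]*2):0
g=(cv2.cvtColor(i,cv2.COLOR_BGR2GRAY)>185)&(cv2.cvtColor(i,cv2.COLOR_BGR2HSV)[...,1]<60)
k=cv2.morphologyEx(g.astype(np.uint8)*255,cv2.MORPH_CLOSE,np.ones((7,7)));k=cv2.morphologyEx(k,cv2.MORPH_OPEN,np.ones((5,5)))
for c in cv2.findContours(k,cv2.RETR_EXTERNAL,cv2.CHAIN_APPROX_NONE)[0]:
    if cv2.contourArea(c)>2000:
        for z in(.016,.136):
            r=cv2.minAreaRect(np.array([at_z(m,p[0],z)[:2]*1000 for p in c],np.float32));print(z,np.round(r[0],1),np.round(r[1],1),round(r[2],1))
to(.4305,-.0896,.15,np.radians(100.5))"
```

```text
0.016 [584.1 148.5] [ 86.3 153.4] 76.9
0.136 [543.1 120.8] [ 60.5 107.6] 76.9
0.016 [ 431.6 -211.5] [108.   60.1] 1.2
0.136 [ 436.2 -131.7] [75.7 42.1] 1.2
0.016 [430.4 -89.7] [108.2  60.4] 10.6
0.136 [435.3 -46.2] [75.9 42.3] 10.6
inc [ 2.113 -2.274 -1.234] turn -3.711 | tcp [0.5171 0.0388 0.2772] F [-1.5 -2.4 -1.3] gap 0.723 t 15.55 q6 -1.55
```

step_arm(
  increments=[0, -0.8, -0.4, -0.9, 0, 0.2, -1.6, -0.8, -1.8, 0, 0.9, -2.27, -1.23, -2.7, 0, 1.7, -2.27, -1.23, -3.6, 0, 2.1, -2.27, -1.23, -3.7, 0],
)

```text
t: 16.18
tcp_pos: [0.4295, -0.09, 0.1487]
tool_rot: [-0.075, 0.69, 0.053, 0.718]
force: [0.7, -0.1, 1.1]
finger_gap: 0.997
```

```bash
python3 -c "
from h import *
s,R=pose();print(R[:,0].round(3))
to(.4305,-.0896,.000,np.radians(100.5))"
```

```text
[ 0.043 -0.028 -0.999]
inc [ 2.475  0.092 -0.074] turn -0.033 | tcp [ 0.4295 -0.09    0.1487] F [ 0.7 -0.1  1.1] gap 0.997 t 16.18 q6 -2.2
```

step_arm(
  increments=[0.9, 0.05, -0.05, 0, 0, 1.6, 0.09, -0.07, 0, 0, 2.1, 0.09, -0.07, 0, 0, 2.4, 0.09, -0.07, 0, 0, 2.44, 0.09, -0.07, 0, 0],
)

```text
t: 16.8
tcp_pos: [0.4305, -0.0896, 0.0006]
tool_rot: [-0.075, 0.69, 0.053, 0.718]
force: [0.2, -0.4, 0.1]
finger_gap: 1.002
```

step_arm(
  increments=[0, 0, 0, 0, 0.2, 0, 0, 0, 0, 0.5, 0, 0, 0, 0, 0.5, 0, 0, 0, 0, 0.5, 0, 0, 0, 0, 0.5],
)

```text
t: 17.42
tcp_pos: [0.431, -0.0898, 0.0014]
tool_rot: [-0.075, 0.69, 0.053, 0.718]
force: [-0.2, -0.5, 6.4]
finger_gap: 0.713
```

step_arm(
  increments=[-0.8, 0, 0, 0, 0.5, -1.8, 0, 0, 0, 0.5, -2.8, 0, 0, 0, 0.5, -3.8, 0, 0, 0, 0.5, -4.0, 0, 0, 0, 0.5],
)

```text
t: 18.05
tcp_pos: [0.4224, -0.0837, 0.2449]
tool_rot: [-0.077, 0.687, 0.051, 0.721]
force: [0.5, -0.3, -0.2]
finger_gap: 0.715
```

```bash
python3 -c "
from h import *
s,R=pose();print(R[:,0].round(3))
to(.5422,.1230,.222,np.radians(77.2))"
```

```text
[ 0.051 -0.032 -0.998]
inc [0.372 3.045 2.568] turn 4.626 | tcp [ 0.4224 -0.0837  0.2449] F [ 0.5 -0.3 -0.2] gap 0.715 t 18.05 q6 -2.2
```

step_arm(
  increments=[0, 0.7, 0.6, 0.9, 0.5, 0, 1.4, 1.2, 1.9, 0.5, 0, 2.1, 1.8, 2.9, 0.5, 0, 2.8, 2.4, 3.8, 0.5, 0.2, 3.04, 2.57, 4.63, 0.5],
)

```text
t: 18.68
tcp_pos: [0.5431, 0.1258, 0.2313]
tool_rot: [0.069, 0.683, -0.087, 0.722]
force: [0.1, -0.7, -1.1]
finger_gap: 0.712
```

step_arm(
  increments=[0, 0, 0, 0, 0.5, 0, 0, 0, 0, 0.5, 0, 0, 0, 0, 0.5, 0, 0, 0, 0, 0.5, 0, 0, 0, 0, 0.5],
)

```text
t: 19.3
tcp_pos: [0.5431, 0.1253, 0.2317]
tool_rot: [0.07, 0.683, -0.088, 0.722]
force: [-0.5, -0.6, -0.6]
finger_gap: 0.714
```

```bash
cat > held.py <<'E'
from h import *
import pickle,sys
off=float(sys.argv[1])  # underside minus TCP height
s,R=pose();print(R[:,0].round(3)); to(.5422,.1230,.150-off,np.radians(77.2))
m=camera_model('wrist');i=snapshot('wrist');pickle.dump((m,i),open('wh.pkl','wb'))
z=s["tcp_pos"][2]+off+.016
h=cv2.cvtColor(i,cv2.COLOR_BGR2HSV)
k=((h[...,2]>195)&(h[...,1]<40)) if len(sys.argv)<3 else ((h[...,0]>105)&(h[...,0]<130)&(h[...,1]>120)&(h[...,2]>90))
k=cv2.morphologyEx(k.astype(np.uint8)*255,cv2.MORPH_OPEN,np.ones((5,5)))
n,l=cv2.connectedComponents(k); b=l==l[195,318]
b[270:]=0   # above the fingers only
# side edges per row -> world
rows=np.arange(200,265,4);L=[];Rr=[]
for r in rows:
    c=np.flatnonzero(b[r]); L.append(at_z(m,(c[0]-.5,r),z)[:2]);Rr.append(at_z(m,(c[-1]+.5,r),z)[:2])
L,Rr=np.array(L),np.array(Rr)
def ang(P): v=np.linalg.svd(P-P.mean(0))[2][0]; return np.degrees(np.arctan2(v[1],v[0]))%180
cols=np.arange(280,350,5);T=np.array([at_z(m,(c,np.flatnonzero(b[:,c])[0]-.5),z)[:2] for c in cols])
a=np.radians((ang(L)+ang(Rr))/2);e=np.array([np.cos(a),np.sin(a)])
if e[0]>0:e=-e
n_=np.array([-e[1],e[0]]); mid=(L.mean(0)+Rr.mean(0))/2
cen=n_*(mid@n_)+e*(T.mean(0)@e-.055)
print("yaw",ang(L).round(2),ang(Rr).round(2),"width",(abs((L-Rr)@n_)).mean().round(4),"centre",cen.round(4),"err to mouth",(np.array([.5422,.123])-cen).round(4))
E
python3 held.py -0.0014
```

```text
[ 0.052 -0.031 -0.998]
inc [ 1.336 -0.015 -0.083] turn -0.0 | tcp [0.5431 0.1253 0.2317] F [-0.5 -0.6 -0.6] gap 0.714 t 19.3 q6 -1.28
yaw 165.87 165.83 width 0.0443 centre [0.554  0.1213] err to mouth [-0.0118  0.0017]
```

```bash
python3 - <<'E'
s=open('held.py').read()
s=s.replace("k=cv2.morphologyEx(k.astype(np.uint8)*255,cv2.MORPH_OPEN,np.ones((5,5)))","k=cv2.morphologyEx(k.astype(np.uint8)*255,cv2.MORPH_CLOSE,np.ones((15,15)));k=cv2.morphologyEx(k,cv2.MORPH_OPEN,np.ones((5,5)))").replace("[...,2]>195)&(h[...,1]<40","[...,2]>185)&(h[...,1]<60")
open('held.py','w').write(s)
E
python3 held.py -0.0014; python3 -c "
from h import *
import pickle
m,i=pickle.load(open('wh.pkl','rb'));h=cv2.cvtColor(i,cv2.COLOR_BGR2HSV)
print(h[220,195:330:5].tolist());print(h[130:230:5,290].tolist())"
```

```text
[ 0.052 -0.031 -0.998]
inc [ 1.335 -0.017 -0.083] turn 0.001 | tcp [0.5431 0.1254 0.2316] F [ 0.3  0.8 -0.4] gap 0.71 t 19.35 q6 -1.28
yaw 167.02 167.71 width 0.0587 centre [0.5362 0.1264] err to mouth [ 0.006  -0.0034]
[[15, 3, 150], [10, 5, 153], [13, 12, 152], [170, 5, 154], [0, 0, 149], [165, 7, 155], [10, 5, 143], [120, 4, 199], [90, 3, 197], [80, 4, 174], [0, 4, 59], [90, 5, 201], [96, 6, 203], [45, 7, 151], [34, 11, 188], [98, 5, 196], [113, 5, 200], [120, 4, 197], [39, 9, 190], [40, 10, 157], [60, 1, 174], [50, 4, 199], [90, 3, 198], [80, 4, 200], [100, 4, 197], [98, 5, 203], [80, 4, 198]]
[[1, 220, 118], [2, 173, 115], [99, 31, 115], [53, 6, 162], [102, 6, 200], [70, 4, 174], [70, 4, 196], [120, 3, 76], [45, 7, 145], [70, 4, 201], [90, 3, 198], [38, 5, 193], [105, 3, 197], [105, 3, 199], [105, 3, 200], [30, 4, 120], [30, 10, 129], [23, 14, 149], [40, 10, 157], [34, 13, 141]]
```

```bash
sed -i 's/T=np.array.*/\n_c=lambda c:[r for r in range(150,230) if b[r,c] and h[max(r-8,0):r,c,2].min()<120][0]\nT=np.array([at_z(m,(c,_c(c)-.5),z)[:2] for c in cols]);print([_c(c) for c in cols])/' held.py; python3 held.py -0.0014
```

```text
[ 0.052 -0.031 -0.998]
inc [ 1.334 -0.019 -0.083] turn 0.003 | tcp [0.5431 0.1255 0.2316] F [-0.4 -0.2 -1.4] gap 0.714 t 19.4 q6 -1.28
[150, 150, 150, 165, 165, 165, 165, 165, 165, 165, 164, 150, 150, 150]
yaw 166.93 167.73 width 0.0587 centre [0.5393 0.1258] err to mouth [ 0.0029 -0.0028]
```

step_arm(
  increments=[0.4, -0.01, -0.03, 0, 0.5, 0.8, -0.02, -0.06, 0, 0.5, 1.1, -0.02, -0.07, 0, 0.5, 1.3, -0.02, -0.07, 0, 0.5, 1.36, -0.02, -0.07, 0, 0.5],
)

```text
t: 20.08
tcp_pos: [0.5427, 0.1228, 0.1492]
tool_rot: [0.069, 0.683, -0.087, 0.721]
force: [-0.2, 0.6, 0.0]
finger_gap: 0.71
```

```bash
python3 -c "
from h import *
to(.5427,.1227,.148,np.radians(77.2))"
```

```text
inc [ 0.02  -0.001 -0.001] turn 0.005 | tcp [0.5427 0.1228 0.1492] F [-0.2  0.6  0. ] gap 0.71 t 20.07 q6 -1.28
```

step_arm(
  increments=[0.01, 0, 0, 0, 0, 0.01, 0, 0, 0, 0, 0.01, 0, 0, 0, 0, -0.5, 0, 0, 0, 0, -1.0, 0, 0, 0, 0],
)

```text
t: 20.7
tcp_pos: [0.5395, 0.1247, 0.2099]
tool_rot: [0.069, 0.684, -0.088, 0.721]
force: [-0.4, 0.4, -0.2]
finger_gap: 1.001
```

step_arm(
  increments=[0, 0, 0, 0, 1, 0, 0, 0, 0, 1, 0, 0, 0, 0, 1, 0, 0, 0, 0, 1, 0, 0, 0, 0, 1],
)

```text
t: 21.32
tcp_pos: [0.5393, 0.1246, 0.2092]
tool_rot: [0.069, 0.684, -0.088, 0.721]
force: [0.1, 0.1, 0.4]
finger_gap: 0.0
```

```bash
python3 -c "
from h import *
to(.5420,.1230,.13,np.radians(77.2))
m=camera_model('wrist');i=snapshot('wrist');cv2.imwrite('pics/w10.png',i[60:])"
```

```text
inc [ 1.321  0.01  -0.022] turn 0.004 | tcp [0.5393 0.1246 0.2092] F [0.1 0.1 0.4] gap 0.0 t 21.32 q6 -1.28
```

View pics/w10.png

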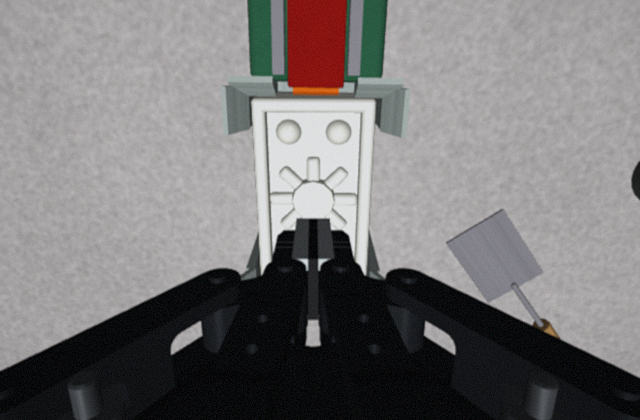

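It sits the same way as the first one (boss at (313,258) in the full frame). I press it.

step_arm(
  increments=[0.4, 0.01, -0.02, 0, 1, 0.7, 0.01, -0.02, 0, 1, 0.95, 0.01, -0.02, 0, 1, 1.15, 0.01, -0.02, 0, 1, 1.25, 0.01, -0.02, 0, 1],
)

```text
t: 22.0
tcp_pos: [0.5419, 0.1235, 0.1343]
tool_rot: [0.07, 0.684, -0.087, 0.721]
force: [-1.8, 2.1, 5.5]
finger_gap: -0.0
```

```bash
python3 -c "
from h import *
to(.5420,.1230,.130,np.radians(77.2))"
```

```text
inc [ 0.072 -0.006  0.   ] turn -0.0 | tcp [0.5419 0.1235 0.1343] F [-1.8  2.1  5.5] gap -0.0 t 22.0 q6 -1.28
```

Press to 0.1285, lift, and travel toward plaque 3 (0.4317,−0.2114).

step_arm(
  increments=[0.07, 0, 0, 0, 1, 0.1, 0, 0, 0, 1, 0.1, 0, 0, 0, 1, -0.5, 0, 0, 0, 1, -1.4, 0, 0, 0, 0.5],
)

```text
t: 22.62
tcp_pos: [0.5366, 0.1259, 0.2173]
tool_rot: [0.07, 0.686, -0.088, 0.719]
force: [0.7, 0.5, 0.1]
finger_gap: 0.201
```

step_arm(
  increments=[-0.9, -0.3, 0, 0, 0, -1, -1.3, -0.2, -0.9, 0, -1, -2.3, -0.6, -1.8, 0, -1, -3.3, -1, -2.7, 0, -1, -3.3, -1, -2.7, 0],
)

```text
t: 23.25
tcp_pos: [0.4295, -0.0546, 0.2782]
tool_rot: [-0.014, 0.692, -0.009, 0.722]
force: [0.2, -0.2, 1.0]
finger_gap: 1.001
```

```bash
cat > look.py <<'E'
from h import *
m=camera_model('wrist');i=snapshot('wrist');h=cv2.cvtColor(i,cv2.COLOR_BGR2HSV)
W=(h[...,2]>185)&(h[...,1]<60);B=(h[...,0]>105)&(h[...,0]<130)&(h[...,1]>120)&(h[...,2]>60)
for n,k in(("white",W),("blue",B)):
    k=cv2.morphologyEx(k.astype(np.uint8)*255,cv2.MORPH_CLOSE,np.ones((9,9)));k=cv2.morphologyEx(k,cv2.MORPH_OPEN,np.ones((5,5)))
    for c in cv2.findContours(k,cv2.RETR_EXTERNAL,cv2.CHAIN_APPROX_NONE)[0]:
        if cv2.contourArea(c)>1500:
            for z in(.016,.136):
                r=cv2.minAreaRect(np.array([at_z(m,p[0],z)[:2]*1000 for p in c],np.float32))
                if 100<max(r[1])<119 and 55<min(r[1])<72: print(n,z,np.round(r[0],1),np.round(r[1],1),round(r[2],1))
cv2.imwrite('pics/last.png',i)
s,R=pose();print(R[:,0].round(3))
E
python3 look.py; python3 -c "
from h import *
to(.4317,-.2114,.15,np.radians(91))"
```

```text
white 0.016 [ 431.7 -211.5] [108.   60.2] 0.9
blue 0.016 [ 610.8 -331.7] [ 60.9 109.3] 81.9
[ 0.044 -0.031 -0.999]
inc [ 2.219 -2.559 -0.1  ] turn -0.116 | tcp [ 0.4307 -0.0537  0.2784] F [-0.1 -0.6 -0.1] gap 1.001 t 23.3 q6 -1.95
```

step_arm(
  increments=[0.2, -0.9, -0.05, -0.1, 0, 0.9, -1.8, -0.1, -0.1, 0, 1.6, -2.56, -0.1, -0.1, 0, 2.2, -2.56, -0.1, -0.1, 0, 2.2, -2.56, -0.1, -0.1, 0],
)

```text
t: 23.92
tcp_pos: [0.431, -0.2101, 0.1485]
tool_rot: [-0.015, 0.693, -0.004, 0.721]
force: [-0.7, 0.2, 0.3]
finger_gap: 0.999
```

```bash
python3 -c "
from h import *
to(.4317,-.2114,.001,np.radians(91))"
```

```text
inc [ 2.456  0.045 -0.084] turn -0.015 | tcp [ 0.431  -0.2101  0.1485] F [-0.7  0.2  0.3] gap 0.999 t 23.93 q6 -2.28
```

step_arm(
  increments=[0.9, 0.04, -0.05, 0, 0, 1.6, 0.045, -0.08, 0, 0, 2.1, 0.045, -0.085, 0, 0, 2.4, 0.045, -0.085, 0, 0, 2.43, 0.045, -0.085, 0, 0],
)

```text
t: 24.55
tcp_pos: [0.4329, -0.2106, 0.0028]
tool_rot: [-0.016, 0.693, -0.003, 0.721]
force: [-0.7, -0.2, -0.2]
finger_gap: 1.0
```

step_arm(
  increments=[0, 0, 0, 0, 0.2, 0, 0, 0, 0, 0.5, 0, 0, 0, 0, 0.5, 0, 0, 0, 0, 0.5, 0, 0, 0, 0, 0.5],
)

```text
t: 25.18
tcp_pos: [0.4341, -0.2107, 0.0045]
tool_rot: [-0.017, 0.692, -0.004, 0.722]
force: [2.7, 2.9, 7.3]
finger_gap: 0.707
```

step_arm(
  increments=[-0.8, 0, 0, 0, 0.5, -1.8, 0, 0, 0, 0.5, -2.8, 0, 0, 0, 0.5, -3.8, 0, 0, 0, 0.5, -4.1, 0, 0, 0, 0.5],
)

```text
t: 25.8
tcp_pos: [0.4249, -0.2045, 0.2552]
tool_rot: [-0.019, 0.689, -0.006, 0.724]
force: [-0.1, -0.5, -1.7]
finger_gap: 0.71
```

```bash
python3 -c "
from h import *
s,R=pose();print(R[:,0].round(3))
to(.5422,.1230,.222,np.radians(77.2))"
```

```text
[ 0.05  -0.035 -0.998]
inc [0.461 5.437 2.035] turn 2.77 | tcp [ 0.4249 -0.2045  0.2552] F [-0.1 -0.5 -1.7] gap 0.71 t 25.8 q6 -2.28
```

step_arm(
  increments=[0, 1, 0.4, 0.5, 0.5, 0, 2, 0.8, 1.1, 0.5, 0, 3, 1.2, 1.6, 0.5, 0, 4, 1.6, 2.2, 0.5, 0, 5, 2.04, 2.77, 0.5],
)

```text
t: 26.42
tcp_pos: [0.5372, 0.0893, 0.2517]
tool_rot: [0.069, 0.683, -0.089, 0.722]
force: [1.2, -0.3, -0.6]
finger_gap: 0.711
```

```bash
python3 -c "
from h import *
to(.5445,.1223,.232,np.radians(77.2))"
```

```text
inc [ 0.315  0.57  -0.023] turn -0.014 | tcp [0.5372 0.0893 0.2517] F [ 1.2 -0.3 -0.6] gap 0.711 t 26.43 q6 -1.35
```

step_arm(
  increments=[0, 0.3, 0, 0, 0.5, 0, 0.5, -0.02, 0, 0.5, 0.2, 0.57, -0.02, 0, 0.5, 0.3, 0.57, -0.02, 0, 0.5, 0.3, 0.57, -0.02, 0, 0.5],
)

```text
t: 27.05
tcp_pos: [0.5438, 0.1212, 0.2319]
tool_rot: [0.069, 0.684, -0.09, 0.721]
force: [0.4, 0.7, -1.1]
finger_gap: 0.705
```

```bash
python3 -c "
from h import *
import pickle
to(.5445,.1223,.1515,np.radians(77.2))
m=camera_model('wrist');i=snapshot('wrist');pickle.dump((m,i),open('w11.pkl','wb'));cv2.imwrite('pics/w11.png',i)"
```

```text
inc [ 1.337  0.052 -0.068] turn -0.032 | tcp [0.5438 0.1212 0.2319] F [ 0.4  0.7 -1.1] gap 0.705 t 27.05 q6 -1.29
```

View pics/w11.png

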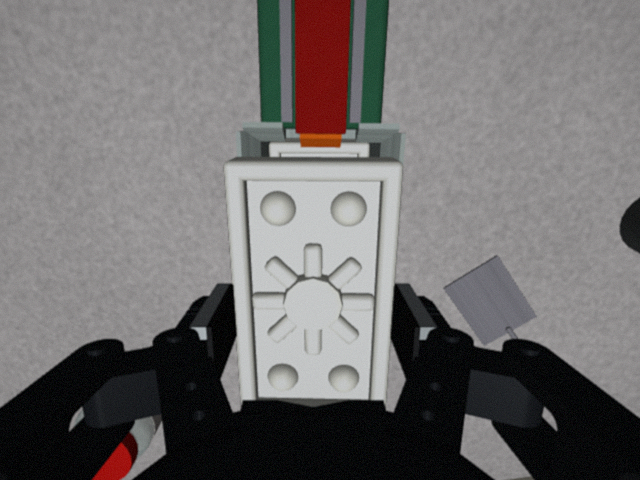

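```bash
python3 - <<'E'
from h import *
import pickle
m=pickle.load(open('w11.pkl','rb'))[0]
for z in(.2434,.246):
    f=lambda p:at_z(m,p,z)[:2]
    print("boss",f((313,304)).round(4))
    for a,b in(((227,163),(242,400)),((402,163),(387,400)),((227,160),(402,160))):
        A,B=f(a),f(b);d=A-B;print(A.round(4),B.round(4),((A+B)/2).round(4),np.degrees(np.arctan2(d[1],d[0])).round(2),np.linalg.norm(d).round(4))
E
```

```text
boss [0.5405 0.1216]
[0.4821 0.1052] [0.5785 0.0821] [0.5303 0.0937] 166.54 0.0992
[0.4951 0.1626] [0.5909 0.1417] [0.543  0.1522] 167.69 0.098
[0.4811 0.1055] [0.4942 0.1628] [0.4877 0.1341] -102.79 0.0587
boss [0.5391 0.122 ]
[0.4819 0.1059] [0.5764 0.0833] [0.5291 0.0946] 166.54 0.0971
[0.4947 0.1621] [0.5885 0.1417] [0.5416 0.1519] 167.69 0.096
[0.481  0.1062] [0.4937 0.1623] [0.4873 0.1342] -102.79 0.0575
```

Plaque 2 is caught: white shows under the orange catch near (320,148). Plaque 3 is held square with its boss at (313,304). I lower, release and close.

step_arm(
  increments=[0.4, 0.02, -0.03, 0, 0.5, 0.8, 0.04, -0.06, 0, 0.5, 1.1, 0.05, -0.07, 0, 0.5, 1.3, 0.05, -0.07, 0, 0.5, 1.33, 0.05, -0.07, 0, 0.5],
)

```text
t: 27.72
tcp_pos: [0.5449, 0.1218, 0.152]
tool_rot: [0.069, 0.684, -0.09, 0.721]
force: [1.1, -0.3, -0.5]
finger_gap: 0.708
```

```bash
python3 -c "
from h import *
to(.5443,.1223,.1515,np.radians(77.2))"
```

```text
inc [ 0.007  0.005 -0.012] turn -0.04 | tcp [0.5449 0.1218 0.152 ] F [ 1.1 -0.3 -0.5] gap 0.708 t 27.73 q6 -1.27
```

step_arm(
  increments=[0.01, 0, 0, 0, 0, 0.01, 0, 0, 0, 0, 0.01, 0, 0, 0, 0, -0.5, 0, 0, 0, 0, -1.0, 0, -0.04, 0, 0],
)

```text
t: 28.35
tcp_pos: [0.5396, 0.1245, 0.2125]
tool_rot: [0.069, 0.684, -0.09, 0.721]
force: [0.2, 0.4, 0.3]
finger_gap: 0.999
```

step_arm(
  increments=[0, 0, 0, 0, 1, 0, 0, 0, 0, 1, 0, 0, 0, 0, 1, 0, 0, 0, 0, 1, 0, 0, 0, 0, 1],
)

```text
t: 28.98
tcp_pos: [0.5393, 0.1245, 0.2119]
tool_rot: [0.069, 0.684, -0.09, 0.72]
force: [-0.9, 0.3, 0.0]
finger_gap: 0.001
```

```bash
python3 -c "
from h import *
to(.5420,.1230,.13,np.radians(77.2))
m=camera_model('wrist');i=snapshot('wrist');cv2.imwrite('pics/w12.png',i[60:300,150:480])
print(proj(m,[.5422,.123,.162]))
h=cv2.cvtColor(i,cv2.COLOR_BGR2HSV);k=((h[...,2]>185)&(h[...,1]<60)).astype(np.uint8)*255
k=cv2.morphologyEx(k,cv2.MORPH_CLOSE,np.ones((9,9)));k=cv2.morphologyEx(k,cv2.MORPH_OPEN,np.ones((5,5)))
print([cv2.boundingRect(c) for c in cv2.findContours(k,cv2.RETR_EXTERNAL,2)[0] if cv2.contourArea(c)>2000])
j=cv2.imread('pics/w10.png');h=cv2.cvtColor(j,cv2.COLOR_BGR2HSV);k=((h[...,2]>185)&(h[...,1]<60)).astype(np.uint8)*255
k=cv2.morphologyEx(k,cv2.MORPH_CLOSE,np.ones((9,9)));k=cv2.morphologyEx(k,cv2.MORPH_OPEN,np.ones((5,5)))
print('prev(+60)',[cv2.boundingRect(c) for c in cv2.findContours(k,cv2.RETR_EXTERNAL,2)[0] if cv2.contourArea(c)>2000])"
```

```text
inc [ 1.365  0.019 -0.026] turn -0.041 | tcp [0.5393 0.1245 0.2119] F [-0.9  0.3  0. ] gap 0.001 t 28.98 q6 -1.28
[[314.72565935 258.83579172]]
[(244, 159, 131, 168)]
prev(+60) [(242, 100, 133, 167)]
```

The seating matches plaque 2 (bounding boxes agree within 2 px). I press.

step_arm(
  increments=[0.4, 0.01, -0.02, 0, 1, 0.7, 0.02, -0.02, 0, 1, 0.95, 0.02, -0.02, 0, 1, 1.15, 0.02, -0.02, 0, 1, 1.3, 0.02, -0.02, 0, 1],
)

```text
t: 29.65
tcp_pos: [0.5422, 0.1236, 0.1342]
tool_rot: [0.07, 0.684, -0.09, 0.72]
force: [-2.8, 2.7, 6.7]
finger_gap: 0.0
```

```bash
python3 -c "
from h import *
to(.5420,.1230,.1285,np.radians(77.2))"
```

```text
inc [ 0.096 -0.009 -0.007] turn -0.046 | tcp [0.5422 0.1236 0.1342] F [-2.8  2.7  6.7] gap 0.0 t 29.65 q6 -1.27
```

step_arm(
  increments=[0.07, 0, 0, 0, 1, 0.11, 0, 0, 0, 1, 0.11, 0, 0, 0, 1, -0.5, 0, 0, 0, 1, -1.4, 0, 0, 0, 0.5],
)

```text
t: 30.28
tcp_pos: [0.5372, 0.1263, 0.2173]
tool_rot: [0.07, 0.686, -0.091, 0.719]
force: [-0.2, 0.1, 0.4]
finger_gap: 0.204
```

step_arm(
  increments=[-0.9, 0, 0.5, 0, 0, -1.2, -0.8, 1, 0, 0, -1.2, -1, 1.3, 0, 0, -1.2, -1, 1.3, 0, 0, -1.2, -1, 1.3, 0, 0],
)

```text
t: 30.9
tcp_pos: [0.5949, 0.0539, 0.2928]
tool_rot: [0.07, 0.687, -0.09, 0.717]
force: [0.4, -0.1, 0.1]
finger_gap: 0.997
```

```bash
python3 look.py; python3 -c "
from h import *
to(.6108,-.3317,.2,np.radians(81.9))"
```

```text
white 0.136 [544.2 121.1] [ 59.2 106.9] 76.9
blue 0.016 [ 611.6 -333.7] [ 65.5 108.8] 81.9
[ 0.04  -0.034 -0.999]
inc [ 1.776 -6.168  1.622] turn -0.975 | tcp [0.5949 0.0541 0.293 ] F [-0.5 -0.5 -0.2] gap 0.999 t 30.95 q6 -1.42
```

View pics/last.png

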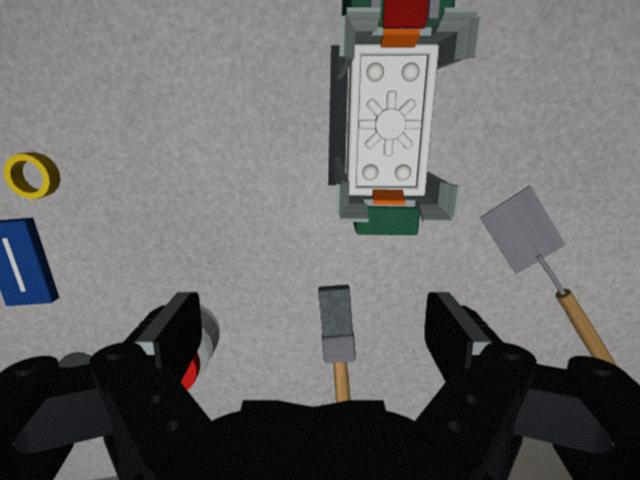

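All three plaques are in and both catches overlap the top one, at (400,38) and (388,197). No more white plaques are on the table. Now the cover.

step_arm(
  increments=[0, -1, 0.3, -0.2, 0, 0, -2, 0.6, -0.4, 0, 0, -3, 0.8, -0.6, 0, 0, -4, 1.1, -0.8, 0, 0.5, -5, 1.4, -1, 0],
)

```text
t: 31.58
tcp_pos: [0.6113, -0.2526, 0.2786]
tool_rot: [0.037, 0.689, -0.06, 0.722]
force: [0.4, -1.1, -0.2]
finger_gap: 0.998
```

```bash
python3 look.py; python3 -c "
from h import *
to(.6108,-.3317,.1,np.radians(81.9))"
```

```text
blue 0.016 [ 612.3 -332.3] [ 61.4 108. ] 82.1
[ 0.037 -0.038 -0.999]
inc [ 2.923 -1.089  0.073] turn -0.009 | tcp [ 0.6093 -0.2597  0.2728] F [ 1.1 -4.  -1.9] gap 1.0 t 31.62 q6 -1.99
```

step_arm(
  increments=[0.2, -0.6, 0.05, 0, 0, 0.9, -1.09, 0.09, 0, 0, 1.8, -1.09, 0.09, 0, 0, 2.7, -1.09, 0.09, 0, 0, 2.9, -1.09, 0.09, 0, 0],
)

```text
t: 32.25
tcp_pos: [0.6089, -0.3282, 0.0962]
tool_rot: [0.039, 0.695, -0.06, 0.716]
force: [0.3, 0.3, -0.4]
finger_gap: 0.999
```

```bash
python3 -c "
from h import *
to(.6115,-.332,.002,np.radians(82))"
```

```text
inc [ 1.572e+00 -1.500e-02  1.000e-03] turn -0.013 | tcp [ 0.6089 -0.3282  0.0962] F [ 0.3  0.3 -0.4] gap 0.999 t 32.25 q6 -2.08
```

step_arm(
  increments=[0.6, -0.01, 0, 0, 0, 1.1, -0.02, 0, 0, 0, 1.4, -0.02, 0, 0, 0, 1.54, -0.02, 0, 0, 0, 1.54, -0.02, 0, 0, 0],
)

```text
t: 32.88
tcp_pos: [0.6118, -0.3323, 0.0045]
tool_rot: [0.039, 0.694, -0.06, 0.716]
force: [-0.5, -0.7, 0.3]
finger_gap: 1.003
```

step_arm(
  increments=[0, 0, 0, 0, 0.2, 0, 0, 0, 0, 0.5, 0, 0, 0, 0, 0.5, 0, 0, 0, 0, 0.5, 0, 0, 0, 0, 0.5],
)

```text
t: 33.5
tcp_pos: [0.6129, -0.3329, 0.0065]
tool_rot: [0.038, 0.693, -0.061, 0.717]
force: [0.4, 1.1, 7.0]
finger_gap: 0.703
```

step_arm(
  increments=[-0.8, 0, 0, 0, 0.5, -1.8, 0, 0, 0, 0.5, -2.8, 0, 0, 0, 0.5, -3.8, 0, 0, 0, 0.5, -4.1, 0, 0, 0, 0.5],
)

```text
t: 34.12
tcp_pos: [0.6069, -0.3259, 0.258]
tool_rot: [0.037, 0.69, -0.062, 0.72]
force: [1.1, 0.5, -0.2]
finger_gap: 0.704
```

```bash
python3 -c "
from h import *
s,R=pose();print(R[:,0].round(3))
to(.543,.1226,.24,np.radians(77.2))"
```

```text
[ 0.039 -0.039 -0.998]
inc [-0.037  7.258 -2.104] turn 0.947 | tcp [ 0.6069 -0.3259  0.258 ] F [ 1.1  0.5 -0.2] gap 0.704 t 34.12 q6 -2.08
```

step_arm(
  increments=[0, 1, -0.3, 0.2, 0.5, 0, 2, -0.6, 0.4, 0.5, 0, 3, -0.9, 0.6, 0.5, 0, 4, -1.2, 0.8, 0.5, 0, 5, -1.5, 0.95, 0.5],
)

```text
t: 34.75
tcp_pos: [0.5586, -0.0152, 0.2427]
tool_rot: [0.067, 0.688, -0.091, 0.717]
force: [1.1, -0.8, -0.3]
finger_gap: 0.706
```

```bash
python3 -c "
from h import *
to(.5434,.1226,.24,np.radians(77.2))"
```

```text
inc [-0.054  2.182 -0.757] turn -0.013 | tcp [ 0.5586 -0.0152  0.2427] F [ 1.1 -0.8 -0.3] gap 0.706 t 34.75 q6 -1.54
```

step_arm(
  increments=[0, 0.8, -0.25, 0, 0.5, 0, 1.6, -0.5, 0, 0.5, 0, 2.15, -0.75, 0, 0.5, 0, 2.15, -0.75, 0, 0.5, 0, 2.15, -0.75, 0, 0.5],
)

```text
t: 35.38
tcp_pos: [0.5431, 0.1201, 0.2361]
tool_rot: [0.066, 0.688, -0.091, 0.716]
force: [0.4, -0.5, -1.4]
finger_gap: 0.705
```

```bash
python3 -c "
from h import *
import pickle
to(.5434,.1226,.1535,np.radians(77.2))
m=camera_model('wrist');i=snapshot('wrist');pickle.dump((m,i),open('w13.pkl','wb'));cv2.imwrite('pics/w13.png',i)
h=cv2.cvtColor(i,cv2.COLOR_BGR2HSV)
k=((h[...,0]>105)&(h[...,0]<130)&(h[...,1]>120)&(h[...,2]>60)).astype(np.uint8)*255
k=cv2.morphologyEx(k,cv2.MORPH_CLOSE,np.ones((15,15)))
c=max(cv2.findContours(k,cv2.RETR_EXTERNAL,2)[0],key=cv2.contourArea);print(cv2.boundingRect(c))
z=sense()['tcp_pos'][2]-.0065+.016
P=cv2.approxPolyDP(c,6,True)[:,0]
print([(p.tolist(),at_z(m,p,z)[:2].round(4).tolist()) for p in P])"
```

```text
inc [ 1.373  0.084 -0.064] turn -0.009 | tcp [0.5431 0.1201 0.2361] F [ 0.4 -0.5 -1.4] gap 0.705 t 35.38 q6 -1.29
(226, 164, 174, 243)
[([229, 169], [0.4839, 0.1034]), ([242, 399], [0.5787, 0.0806]), ([384, 402], [0.5921, 0.1394]), ([399, 171], [0.4973, 0.1605]), ([378, 164], [0.4934, 0.1539])]
```

View pics/w13.png

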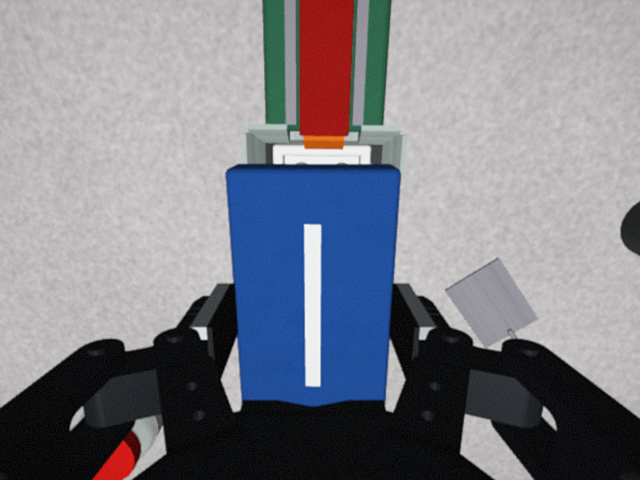

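The cover is held square, stripe centre at (313,305), with plaque 3 visible beneath the catch. I lower it.

step_arm(
  increments=[0.4, 0.04, -0.03, 0, 0.5, 0.8, 0.08, -0.06, 0, 0.5, 1.1, 0.08, -0.065, 0, 0.5, 1.3, 0.08, -0.065, 0, 0.5, 1.36, 0.08, -0.065, 0, 0.5],
)

```text
t: 36.05
tcp_pos: [0.5436, 0.1215, 0.154]
tool_rot: [0.067, 0.689, -0.092, 0.716]
force: [-2.0, 1.1, -0.5]
finger_gap: 0.704
```

```bash
python3 -c "
from h import *
to(.5434,.1224,.1535,np.radians(77.2))"
```

```text
inc [ 0.008  0.015 -0.007] turn -0.037 | tcp [0.5436 0.1215 0.154 ] F [-2.   1.1 -0.5] gap 0.704 t 36.05 q6 -1.27
```

step_arm(
  increments=[0.01, 0, 0, 0, 0, 0.01, 0, 0, 0, 0, 0.01, 0, 0, 0, 0, -0.5, 0, 0, 0, 0, -1.0, 0, -0.02, 0, 0],
)

```text
t: 36.67
tcp_pos: [0.5402, 0.1239, 0.2146]
tool_rot: [0.067, 0.689, -0.092, 0.716]
force: [-0.1, -0.7, -0.1]
finger_gap: 1.002
```

step_arm(
  increments=[0, 0, 0, 0, 1, 0, 0, 0, 0, 1, 0, 0, 0, 0, 1, 0, 0, 0, 0, 1, 0, 0, 0, 0, 1],
)

```text
t: 37.3
tcp_pos: [0.54, 0.1239, 0.214]
tool_rot: [0.067, 0.689, -0.092, 0.716]
force: [0.7, 0.1, -0.1]
finger_gap: 0.001
```

```bash
python3 -c "
from h import *
to(.5420,.1230,.13,np.radians(77.2))
m=camera_model('wrist');i=snapshot('wrist');cv2.imwrite('pics/w14.png',i)
h=cv2.cvtColor(i,cv2.COLOR_BGR2HSV)
k=((h[...,0]>105)&(h[...,0]<130)&(h[...,1]>120)&(h[...,2]>60)).astype(np.uint8)*255
k=cv2.morphologyEx(k,cv2.MORPH_CLOSE,np.ones((15,15)))
c=max(cv2.findContours(k,cv2.RETR_EXTERNAL,2)[0],key=cv2.contourArea);print(cv2.boundingRect(c))
print([(p.tolist(),at_z(m,p,.162)[:2].round(4).tolist()) for p in cv2.approxPolyDP(c,5,True)[:,0]])"
```

```text
inc [ 1.399  0.036 -0.022] turn -0.036 | tcp [0.54   0.1239 0.214 ] F [ 0.7  0.1 -0.1] gap 0.001 t 37.3 q6 -1.27
(255, 156, 119, 179)
[([256, 158], [0.4833, 0.1051]), ([261, 334], [0.5825, 0.0805]), ([277, 295], [0.5598, 0.0961]), ([294, 290], [0.5588, 0.1063]), ([297, 278], [0.552, 0.1098]), ([329, 278], [0.5558, 0.1272]), ([331, 290], [0.5632, 0.1267]), ([349, 296], [0.569, 0.1359]), ([354, 321], [0.5853, 0.1356]), ([365, 334], [0.595, 0.1402]), ([372, 159], [0.4967, 0.1621])]
```

It's seated level and centred within about 1.5 mm. I press it.

step_arm(
  increments=[0.4, 0.02, -0.02, 0, 1, 0.7, 0.03, -0.02, 0, 1, 0.95, 0.03, -0.02, 0, 1, 1.15, 0.03, -0.02, 0, 1, 1.3, 0.03, -0.02, 0, 1],
)

```text
t: 37.98
tcp_pos: [0.5423, 0.1233, 0.1365]
tool_rot: [0.068, 0.689, -0.092, 0.716]
force: [-3.3, 1.5, 8.2]
finger_gap: 0.001
```

```bash
python3 -c "
from h import *
to(.5420,.1230,.1285,np.radians(77.2))"
```

```text
inc [ 0.134 -0.002 -0.009] turn -0.042 | tcp [0.5423 0.1233 0.1365] F [-3.3  1.5  8.2] gap 0.001 t 37.98 q6 -1.26
```

step_arm(
  increments=[0.08, 0, 0, 0, 1, 0.145, 0, 0, 0, 1, 0.145, 0, 0, 0, 1, -0.5, 0, 0, 0, 1, -1.4, 0, 0, 0, 0.6],
)

```text
t: 38.6
tcp_pos: [0.5385, 0.1264, 0.2199]
tool_rot: [0.068, 0.69, -0.092, 0.715]
force: [1.1, -0.0, 0.3]
finger_gap: 0.196
```

```bash
python3 look.py; python3 -c "
from h import *
to(.3825,.1593,.24,np.radians(77.2))"
```

```text
blue 0.136 [541.2 121.6] [ 61.6 104.7] 77.1
[ 0.046 -0.038 -0.998]
inc [-0.34  -0.084 -2.715] turn -0.04 | tcp [0.5431 0.1271 0.2282] F [1.6 0.6 3. ] gap 0.285 t 38.65 q6 -1.27
```

The cover measures 61.6 x 105 mm at lip height, so it is caught. Now the lock.

step_arm(
  increments=[-0.3, 0, -0.5, 0, 0.3, -0.4, -0.05, -1.4, 0, 0.3, -0.34, -0.08, -2.3, 0, 0.3, -0.34, -0.08, -2.7, 0, 0.3, -0.34, -0.08, -2.7, 0, 0.3],
)

```text
t: 39.28
tcp_pos: [0.3818, 0.1596, 0.24]
tool_rot: [0.068, 0.685, -0.091, 0.72]
force: [0.1, -0.1, -0.6]
finger_gap: 0.698
```

```bash
python3 -c "
from h import *
import pickle
to(.3825,.1593,.173,np.radians(77.2))
m=camera_model('wrist');i=snapshot('wrist')
h=cv2.cvtColor(i,cv2.COLOR_BGR2HSV)
k=(((h[...,0]<5)|(h[...,0]>175))&(h[...,1]>170)&(h[...,2]>190)).astype(np.uint8)*255
for c in cv2.findContours(k,cv2.RETR_EXTERNAL,2)[0]:
    if cv2.contourArea(c)>150:
        r=cv2.minAreaRect(np.array([at_z(m,p[0],.188)[:2]*1000 for p in c],np.float32));print(cv2.boundingRect(c),np.round(r[0],1),np.round(r[1],1),r[2])
cv2.imwrite('pics/w15.png',i)"
```

```text
inc [ 1.115  0.028 -0.047] turn -0.022 | tcp [0.3818 0.1596 0.24  ] F [ 0.1 -0.1 -0.6] gap 0.698 t 39.27 q6 -1.16
(305, 231, 30, 45) [382.8 160.9] [15.6 25.8] 76.717041015625
```

step_arm(
  increments=[0.5, 0.03, -0.04, 0, 0.3, 1.0, 0.04, -0.04, 0, 0.3, 1.1, 0.04, -0.04, 0, 1, 1.1, 0.04, -0.04, 0, 1, 1.1, 0.04, -0.04, 0, 1],
  grip_force=25,
)

```text
t: 39.95
tcp_pos: [0.387, 0.1604, 0.1747]
tool_rot: [0.069, 0.683, -0.091, 0.722]
force: [3.2, 2.0, -8.6]
finger_gap: 0.225
```

step_arm(
  increments=[0, 0, 0.1, 0, 1, 0, 0, 0.4, 0, 1, 0, 0, 0.7, 0, 1, 0, 0, 1.0, 0, 1, 0, 0, 1.2, 0, 1],
)

```text
t: 40.58
tcp_pos: [0.4526, 0.1446, 0.1751]
tool_rot: [0.07, 0.687, -0.091, 0.717]
force: [-0.9, 5.1, -28.8]
finger_gap: 0.227
```

```bash
python3 -c "
from h import *
to(.5422-.085*.9752,.123+.085*.2215,.173,np.radians(77.2))"
```

```text
inc [ 0.041 -0.019  0.118] turn -0.06 | tcp [0.4526 0.1446 0.1751] F [ -0.9   5.1 -28.8] gap 0.227 t 40.58 q6 -1.21
```

The upward pull comes from the slight tool tilt, so I relax it downward while finishing the slide.

step_arm(
  increments=[0.05, 0, 0, 0, 1, 0.06, 0, 0.06, 0, 1, 0.06, 0, 0.12, 0, 1, 0.06, 0, 0.18, 0, 1, 0.06, 0, 0.22, 0, 1],
)

```text
t: 41.2
tcp_pos: [0.4647, 0.1418, 0.1745]
tool_rot: [0.07, 0.688, -0.091, 0.717]
force: [-9.5, 4.3, 15.0]
finger_gap: 0.224
```

step_arm(
  increments=[0.0, 0, 0.05, 0, 1, 0.0, 0, 0.1, 0, 1, 0.0, 0, 0.12, 0, 1, 0.0, 0, 0.12, 0, 1, 0.0, 0, 0.12, 0, 1],
)

```text
t: 41.82
tcp_pos: [0.4648, 0.1417, 0.1747]
tool_rot: [0.071, 0.693, -0.091, 0.712]
force: [-12.7, 7.8, 4.6]
finger_gap: 0.226
```

It stopped after 80 mm with a steady reaction, so it is shut. I release, lift clear and check.

step_arm(
  increments=[0, 0, -0.06, 0, 0.3, 0, 0, -0.06, 0, 0.3, 0, 0, -0.06, 0, 0.3, -0.5, 0, -0.06, 0, 0.3, -1.3, 0, -0.06, 0, 0.3],
)

```text
t: 42.45
tcp_pos: [0.4593, 0.1444, 0.2524]
tool_rot: [0.07, 0.694, -0.092, 0.711]
force: [1.3, -0.1, 1.4]
finger_gap: 0.705
```

step_arm(
  increments=[-0.8, 0, 0.6, 0, 0, -1.4, 0, 1.6, 0, 0, -1.5, 0, 2.6, 0, 0, -1.5, 0, 2.8, 0, 0, -1.5, 0, 2.8, 0, 0],
)

```text
t: 43.08
tcp_pos: [0.6223, 0.1081, 0.3465]
tool_rot: [0.071, 0.693, -0.093, 0.711]
force: [-1.4, 0.2, -0.5]
finger_gap: 1.002
```

```bash
python3 look.py; python3 - <<'E'
from h import *
m=camera_model('wrist');ex=np.array([-.9752,.2215])
c=np.array([.5422,.123])
print("tip shut predicted px",proj(m,np.r_[c-.020*ex,.157]),"grip",proj(m,np.r_[c+.085*ex,.188]))
s=sense();print(s["force"].round(1),s["tcp_pos"].round(3),s["t"])
cv2.imwrite("pics/top1.png",snapshot("top"))
E
```

```text
blue 0.136 [544.  120.8] [ 62.  108.9] 76.5
[ 0.019 -0.033 -0.999]
tip shut predicted px [[315.10044778 133.15895664]] grip [[313.18925714 -22.76612164]]
[-0.4 -0.5 -0.1] [0.621 0.109 0.346] 43.125
```

View pics/last.png

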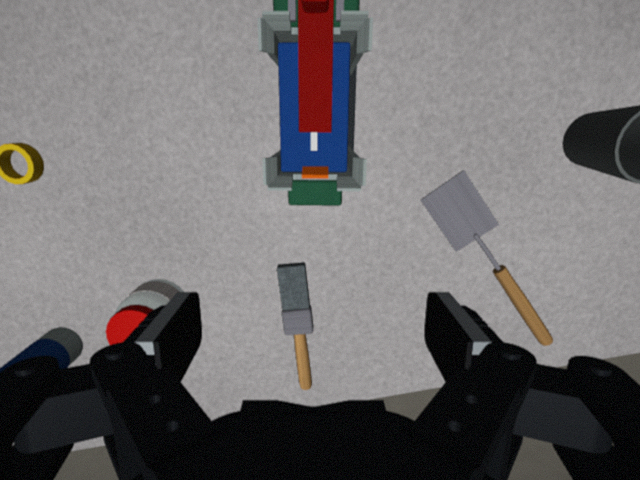

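View pics/top1.png

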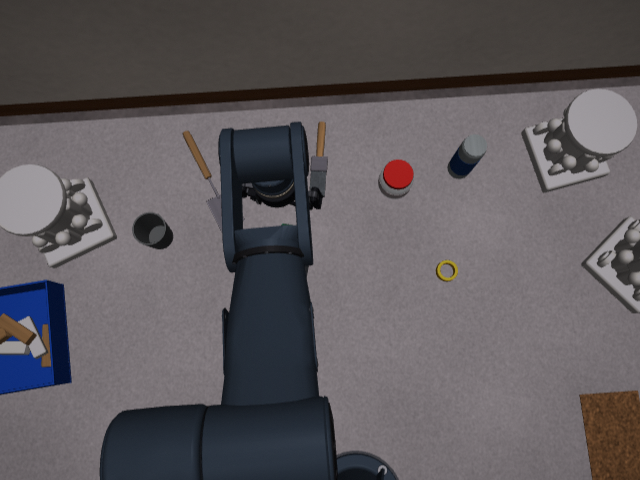

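The tongue tip is at (315,131), about 2 px (1.5–2 mm) from the predicted fully shut position at 133. The cover lies under it and under the catch at (315,172). The table is clear of plaques, and the jar and cup haven't moved.

```bash
python3 -c "
from station import *
print(sign_off())"
```

```text
the job is handed in; nothing more can be done
None
```

The job is done and handed in at about 43 s of the 210 s allowed; the hand-in gives no verdict. I slid the lock open to its end stop. All three plaques on the table were then pressed in one by one until the catches snapped over them. The blue cover went in on top the same way, and I slid the lock shut over it.

**Last checks**
- **Cover:** it measured 62 x 109 mm in the plane of the catches' underside, against 62 x 110 mm nominal. Its centre was about 3 mm from my measured well centre.
- **Catches:** after the third plaque, both catches overlapped it. With the cover in and the lock shut, the −x catch overlapped the cover; the other end was not checked.
- **Lock:** it travelled 80 mm and stopped against a steady reaction. The tongue tip is within about 2 mm of where fully shut should put it.
- **Surroundings:** the jar and cup stand where they were, no plaques are left on the table, and the gripper is clear with no force on it.

**What did not go cleanly**
- The gripper picked up about 2–3° of tilt when the lock hit its end stop. That caused a brief 29 N upward pull while shutting the lock, which I relaxed.
- My first estimate from the tongue put the lock about 6 mm open at the start. The 80 mm closing travel suggests that was partly measurement error.

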